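# Put the coffee grinder's burr stack back together

### The job

Put the freshly cleaned coffee grinder back together: slip the brass thrust washer over the drive shaft onto the spring seat, then the slotted cone burr on top of it (the shaft stopped at an unknown angle, so turn the burr gently until you feel its slot drop over the shaft), and last the lock nut. Press the nut down against the spring and turn it clockwise to its stop, so that it stays locked and holds the stack under spring tension when you let go. Never force anything: press only as hard as needed, and leave the things standing round about where they are.

Things in the scene. Friction and masses are not known exactly. Their poses are not given: they have to be found in the camera images.
- grinder: cream coffee grinder base, round, 120 mm wide, 61 mm high, fixed; hopper and upper burr are off, so its upright drive shaft stands free. Origin under its centre, z up; the black spout is on its -x side.
- seat_top (a point): centre of the top face of the brass spring seat (38 mm wide) round the drive shaft, spring relaxed: 74 mm above the table. The point is fixed to the base.
- shaft_tip (a point): top of the drive shaft, on its axis, 43 mm above seat_top; fixed to the base, so it shows the base's yaw, not the shaft's. The top 7 mm of the shaft is a hammer head: a round-edged level bar 24 mm long, 7 mm thick. The shaft stopped at an unreported angle: the bar points anywhere within 1 rad either way of the base's x axis. The gearbox holds it stiff (0.3 N m to turn).
- shaft_waist (a point): point on the shaft axis 28 mm above seat_top, fixed to the base, in the round waist (6.8 mm thick, 24 to 36 mm above seat_top) under the hammer head. Below the waist, down to the seat, the shaft is a flat tang 24 x 7 mm in plan, right under the head and parallel to it. Polished and lightly greased.
- spring_seat (a joint): how far the spring seat is pushed down, m: 0 relaxed, 0.008 at its bottom stop. The spring pushes up with 3 N at 0, plus 1 N per mm. 0.003 when the nut is locked on the full stack.
- washer_mid (a point): centre of the brass thrust washer: flat ring 46 mm across, hole 28 mm, 8 mm thick, lying flat, z up.
- burr_mid (a point): centre (half-way up) of the grey steel cone burr, 26 mm tall, standing on its broad end (48 mm across). The lowest 13 mm is the toothed cone; the collar above has two flats facing its +y and -y, 28 mm apart, 37 mm long in x: grip there. A slot 27 mm (along its x) by 10 mm goes right through along z, for the shaft's head and tang. Works equally turned by pi.
- nut_mid (a point): centre (half-way up) of the dark grey knurled lock nut, 22 mm tall, 41 mm across, with two flats facing its +y and -y, 36 mm apart: grip there. In its 5 mm thick floor is a slot 27 mm (along its x) by 10 mm for the shaft's head; above the floor is an open pocket 30 mm wide in which the head can turn.
- nut_slot (a point): middle of the nut's underside. Slot over head, push down until the floor is below the head (seat pressed 3 mm or more; a 2 mm bump must be passed too, so about 6 mm is good), turn clockwise seen from above by about 1.4 rad to a stop and let go: the spring lifts the floor against the head, between bump and stop. It does not turn the other way. Works equally turned by pi.
- hopper: the grinder's clear bean hopper with black lid, 126 mm wide, 111 mm high, taken off and standing on the table (origin under its centre). To be left alone.
- brush: small cleaning brush with a wooden handle, 142 mm long, lying on the table. To be left alone.
- spoon: teaspoon, 132 mm long, lying on the table. To be left alone.
Things that resemble listed ones, but are neither listed nor needed, are in the scene too. What is shaped like the part that bears burr_mid but brown or orange is not meant.

How it is judged:
By the outcome, as a careful person would: the job done as asked, in the order asked, and still so for the second after the job is handed in, with the robot touching nothing.
It also fails if it takes over 72 s, if anything falls off the work surface, if the arm or the gripper's body presses on something with over 40 N, if the wrist force passes 120 N, or if a joint passes its speed limit or range.

### The arm

A 7-joint arm with a two-finger parallel gripper is mounted at the origin on a cart in front of the work surface, level with it; the furniture and walls round the work are solid. World frame = base frame: x ahead of the robot, y to its left, z up, the work surface at z = 0. Lengths are in m, angles in rad, forces in N, time in s.
With the tool pointing down it reaches from about 0.4 to 0.85 m from the base axis. Payload 10.4 kg.
Tool frame: the origin (TCP) lies where the fingers leave the gripper's body, on its centre line; the fingertips stand 70 mm ahead of it and the grasp point (between the pads) lies r.grip_depth ahead of it (r.grip_depth is the distance from the TCP to the grasp point, in m); z points along the fingers, y is the direction in which the jaws open and shut (so a half turn about z gives the same grasp; the last joint's range is limited). The gripper opens to 87 mm and grips with 3 to 60 N. Pads are 19 mm wide; open, the fingers measure 117 mm over their backs; the gripper's body (75 mm by 190 mm) begins 51 mm behind the grasp point.
Start: joints at [-1.158, 0.332, -0.065, 1.46, 0.022, 1.35, -0.088], TCP at [0.264, 0.567, 0.292] pointing down, gripper open.
Joint ranges: [-2.6, 2.6], [-0.5, 2.12], [-1.47, 1.34], [0.16, 2.42], [-1.27, 4.41], [0.06, 2.06], [-2.6, 2.6]. Speed limits (rad/s): [2.22, 2.22, 2.79, 2.79, 3.14, 3.14, 3.14].

### API

Orientations are given as a unit quaternion [x, y, z, w].
In Python, from bench import monitor, viewer, workorder, nets, r gives the robot as it stands.
- The arm moves only by the tool drive_tool, never from a script. Its argument "plan" is a list of rows, each an object of numbers: "rx", "ry", "rz": the turn, a rotation vector about the tool's x, y, z in units of 360 degrees (1.0 is 360 degrees); "x", "y", "z": the shift along the tool's x, y, z in units of 1000 mm (1.0 is 1000 mm); "fingers": the opening, from 0 (shut) to 1 (fully open). In form: [{"rx": .., "ry": .., "rz": .., "x": .., "y": .., "z": .., "fingers": ..}, ...]. A call has 1 to 12 rows; each row is the pose to reach, as a shift and turn from the pose commanded when the call began, along the tool's axes at that moment, turning the shorter way round; what a row does not reach only later rows make up. A row lasts 1/8 s, in which the tool goes at most 62.5 mm and 10.7 degrees, less where a joint would pass 70% of its speed; a pose out of reach is approached as far as the arm can. A call with a number of a shift or a turn outside -1 to 1 is refused whole. A call with a gripper value outside its range is refused whole. The fingers move at their own pace and stop on an object; "squeeze" is the grip in N (left out, the last holds). Time passes only in rows, so rows that repeat a pose let the fingers close. It gives the time, the measured TCP pose, the force and the opening at its end, in the units of the state.
- monitor.read_state(): the state, without advancing time (a new reading comes with each control period).
- viewer.camera(name): name is "scene" or "top" or "wrist"; returns a dict with "color" (384x512x3 uint8, red, green, blue), "depth" (384x512 float32, m along the optical axis (not along the pixel's ray), 0 where there is no reading), "camera_matrix" (3x3 intrinsics, pixels), "D" ([k1, k2, p1, p2, k3] as OpenCV has them; the pictures are not rectified), "xyz" and "rotation" of the camera in the world. Camera axes: x right, y down, z forward; pixel columns grow to the right and rows downward; lengths in m; the calibration is good to about 2 mm. A picture is of the moment at which its call begins.
- workorder.close_job(): hands the job in, once; it reports no verdict.
Trained networks look in the newest picture that a camera, given by its name, has taken for a name from the list of things; names that differ only in an ending like _2 or _b are one class to them, and where a whole thing is asked for, a point or a joint stands for the part that bears it (a point fixed in the world has none). Each returns a list of dicts, best first, with "confidence" (0 to 1); they miss things now and then, are a little off and sometimes report something else, mostly with a low value. They report only what shows in the picture. A call takes as long as a camera call. They do not tell look-alikes from the thing itself.
- nets.find_in(label, camera): "centre" ([x, y, z] in m, in world coordinates, good to about 4 mm: the middle of the surface that is visible of it).
- nets.regions_of(label, camera): "region" (384x512 bool, what is visible of it).
The state is a dict: "time": time; "joint_positions": joint angles; "joint_vel": joint speeds; "joint_torque": joint torques, N m; "ee_pos": TCP position; "eef_rot": TCP orientation; "ft_force": force on the tool from outside, world axes, zero at the start; "torque": the same for the moment, N m; "width": finger opening in m.
Only numpy, scipy, OpenCV 4.12 (cv2) and the standard library are available. Lean on these libraries where they do the work, as an engineer would, in place of code of your own. Each camera call takes 0.05 s, during which the arm holds its last target.

## Working session

There is one attempt and no reset: what is moved stays moved. The work goes in short steps, Python scripts to look and compute and a tool call to move; the robot and the scene stay as the last step left them, time stands still between calls to the robot, and variables do not carry over. Pictures are saved under pics/ and viewed, and the job is handed in when it is done.

Besides the shell and the picture viewer there is one more tool, called after "Request:" by a JSON object that holds its "method" and its "body". drive_tool: Moves the arm, as the interface text tells. Its arguments: {"type":"object","properties":{"plan":{"type":"array","items":{"type":"object","properties":{"rx":{"type":"number","minimum":-1,"maximum":1},"ry":{"type":"number","minimum":-1,"maximum":1},"rz":{"type":"number","minimum":-1,"maximum":1},"x":{"type":"number","minimum":-1,"maximum":1},"y":{"type":"number","minimum":-1,"maximum":1},"z":{"type":"number","minimum":-1,"maximum":1},"fingers":{"type":"number"}}}},"squeeze":{"type":"number"}},"required":["plan"]}

```bash
ls; mkdir -p pics; python3 - <<'E'
from bench import monitor, viewer, workorder, nets, r
import cv2,numpy as np
s=monitor.read_state()
for k in s: print(k,np.round(s[k],4))
print([a for a in dir(r) if not a.startswith('_')], r.grip_depth)
for n in ("scene","top"):
    c=viewer.camera(n); cv2.imwrite(f"pics/{n}0.png",cv2.cvtColor(c["color"],cv2.COLOR_RGB2BGR))
    print(n,c["xyz"],c["rotation"],c["camera_matrix"],c["D"])
    np.savez(f"{n}0.npz",**{k:np.array(v) for k,v in c.items()})
E
```

```text
pics
time 0.0
joint_positions [-1.1576  0.3329 -0.0647  1.461   0.0216  1.3499 -0.0885]
joint_vel [-0.0013  0.0007  0.002   0.0001  0.0004 -0.0007  0.0012]
joint_torque [-1.00000e-04 -6.23258e+01  2.45000e-02 -3.89891e+01 -6.14000e-02
  3.99000e-02  1.00000e-04]
ee_pos [0.2637 0.5663 0.2914]
eef_rot [ 2.161e-01  9.764e-01 -7.000e-04 -1.000e-04]
ft_force [ 0.1652 -0.5429 -0.2602]
torque [ 0.0105 -0.0713  0.0045]
width 0.0869
['PlanningError', 'grip_depth'] 0.051
scene [-0.04099692 -0.61161083  0.53140998] [ 0.78468206 -0.30554641  0.18339493 -0.50722949] [[489.66486754   0.         258.80023425]
 [  0.         489.66486754 195.25660032]
 [  0.           0.           1.        ]] [0.06277769 0.         0.         0.         0.        ]
top [0.34556859 0.08177359 1.19432235] [ 0.71132482 -0.69468638  0.07611613 -0.07506112] [[453.81170212   0.         262.60280152]
 [  0.         453.81170212 192.69760156]
 [  0.           0.           1.        ]] [-0.12554765  0.          0.          0.          0.        ]
```

View pics/scene0.png

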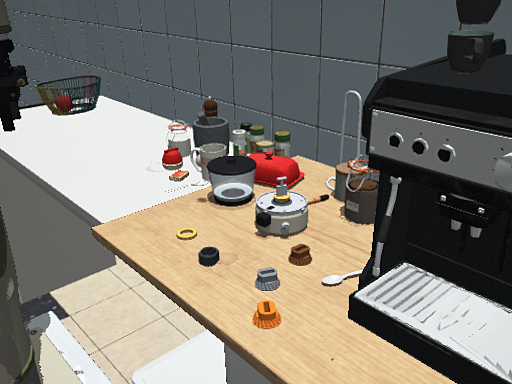

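View pics/top0.png

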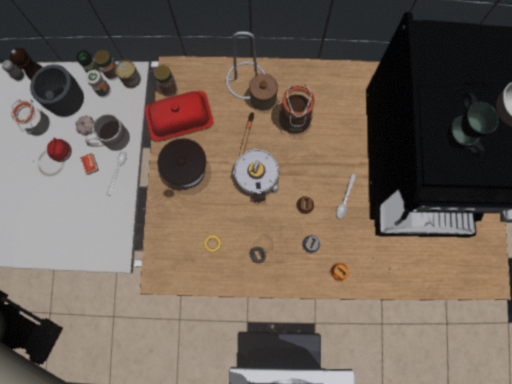

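```bash
cat > h.py <<'E'
from bench import monitor, viewer, workorder, nets, r
import cv2,numpy as np
from scipy.spatial.transform import Rotation as R
def cam(n,name=None):
    c=viewer.camera(n); c=dict(c)
    if name: cv2.imwrite(f"pics/{name}.png",cv2.cvtColor(c["color"],cv2.COLOR_RGB2BGR))
    return c
def rays(c,uv):
    p=cv2.undistortPoints(np.array(uv,float).reshape(-1,1,2),c["camera_matrix"],np.array(c["D"],float)).reshape(-1,2)
    return np.c_[p,np.ones(len(p))]
def pts(c,uv):
    uv=np.array(uv); d=c["depth"][uv[:,1],uv[:,0]]
    ok=d>0
    P=rays(c,uv[ok])*d[ok][:,None]
    return R.from_quat(c["rotation"]).apply(P)+np.array(c["xyz"])
def mpts(c,m):
    v,u=np.nonzero(m); return pts(c,np.c_[u,v])
def proj(c,P):
    q=R.from_quat(c["rotation"]).inv().apply(np.atleast_2d(P)-np.array(c["xyz"]))
    return cv2.projectPoints(q.reshape(-1,1,3),np.zeros(3),np.zeros(3),c["camera_matrix"],np.array(c["D"],float))[0].reshape(-1,2)
def crop(c,name,u0,v0,u1,v1,f):
    im=cv2.cvtColor(c["color"][v0:v1,u0:u1],cv2.COLOR_RGB2BGR)
    cv2.imwrite(f"pics/{name}.png",cv2.resize(im,None,fx=f,fy=f,interpolation=cv2.INTER_CUBIC))
E
python3 - <<'E'
from h import *
for n in ("top","scene"):
    c=cam(n)
    np.savez(f"{n}1.npz",**{k:np.array(v) for k,v in c.items()})
    crop(c,n+"crop1",*((130,60,370,300,2.5) if n=="top" else (140,140,380,340,3)))
    for l in ("grinder","shaft_tip","washer_mid","burr_mid","nut_mid","hopper","brush","spoon","spring_seat"):
        for d in nets.find_in(l,n)[:4]:
            print(n,l,np.round(d["centre"],4),round(d["confidence"],2),np.round(proj(c,d["centre"])[0]))
print(monitor.read_state()["time"])
E
```

```text
top grinder [0.6429 0.1049 0.0558] 0.56 [255. 174.]
top shaft_tip [0.6424 0.1006 0.0559] 0.59 [256. 174.]
top washer_mid [0.4676 0.2107 0.008 ] 0.71 [213. 242.]
top burr_mid [ 0.5707 -0.025   0.0154] 0.76 [303. 205.]
top burr_mid [ 0.47   -0.0417  0.0095] 0.55 [309. 244.]
top burr_mid [ 0.3994 -0.1199  0.0133] 0.5 [339. 271.]
top nut_mid [0.4338 0.092  0.0182] 0.48 [258. 256.]
top hopper [0.6559 0.2872 0.0983] 0.94 [182. 163.]
top brush [0.7721 0.1351 0.01  ] 0.47 [245. 132.]
top brush [0.6452 0.1024 0.0594] 0.3 [256. 173.]
top spoon [ 0.5811 -0.1362  0.0055] 0.6 [344. 203.]
top spring_seat [0.6521 0.1008 0.0728] 0.45 [256. 169.]
scene grinder [0.6326 0.0815 0.0525] 0.77 [282. 209.]
scene shaft_tip [0.6317 0.0804 0.0553] 0.82 [282. 208.]
scene washer_mid [0.4612 0.2108 0.0091] 0.75 [186. 232.]
scene washer_mid [0.63   0.0819 0.0536] 0.63 [281. 209.]
scene burr_mid [ 0.4633 -0.0517  0.0185] 0.97 [267. 277.]
scene burr_mid [ 0.3919 -0.1275  0.0127] 0.72 [266. 317.]
scene burr_mid [ 0.5637 -0.0397  0.0152] 0.59 [300. 256.]
scene nut_mid [0.4367 0.0871 0.0147] 0.74 [210. 255.]
scene nut_mid [0.7981 0.1207 0.0123] 0.47 [319. 198.]
scene hopper [0.6362 0.2585 0.0731] 0.96 [233. 178.]
scene brush [0.7957 0.1208 0.0112] 0.56 [318. 199.]
scene spoon [ 0.5688 -0.1271  0.0047] 0.62 [336. 278.]
scene spring_seat [0.6451 0.0919 0.0749] 0.4 [283. 197.]
1.1
```

View crops.

View pics/topcrop1.png

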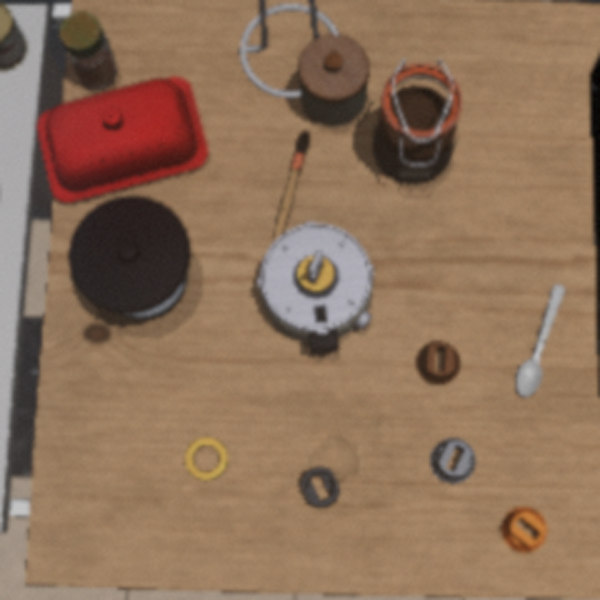

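View pics/scenecrop1.png

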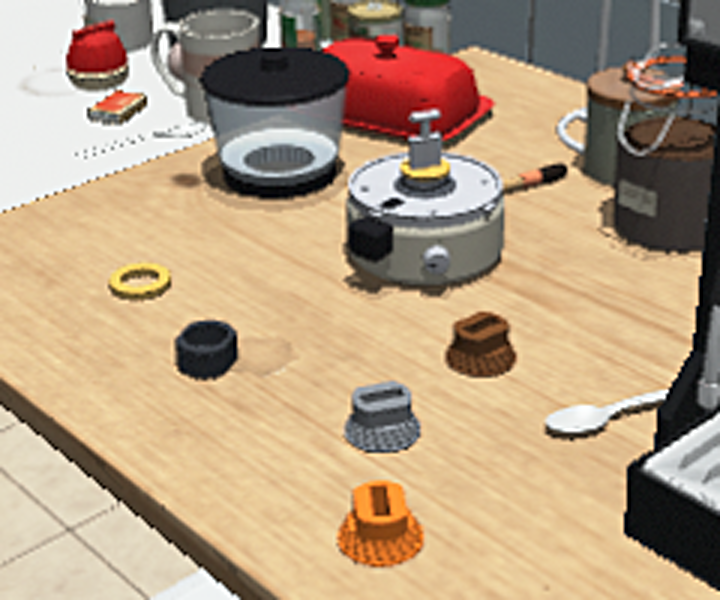

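```bash
python3 - <<'E'
from h import *
C={n:{k:v for k,v in np.load(f"{n}1.npz").items()} for n in ("top","scene")}
def box(n,u0,v0,u1,v1,zlo,zhi):
    c=C[n]; m=np.zeros((384,512),bool); m[v0:v1,u0:u1]=1
    P=mpts(c,m); P=P[(P[:,2]>zlo)&(P[:,2]<zhi)]
    if len(P)<4: print(n,len(P)); return
    rc=cv2.minAreaRect((P[:,:2]*1000).astype(np.float32))
    print(n,len(P),np.round(P.mean(0),4),np.round(P.min(0),4),np.round(P.max(0),4),'rect',np.round(rc[0],1),np.round(rc[1],1),round(rc[2],1))
print("washer");box("top",195,225,230,260,.004,.02);box("scene",165,220,205,245,.005,.02)
print("nut");box("top",240,238,276,272,.012,.04);box("scene",190,238,228,272,.015,.04)
print("burr");box("top",294,228,330,260,.018,.04);box("scene",245,258,290,295,.02,.04)
print("burr all");box("top",294,228,330,260,.006,.04)
print("brown");box("top",290,190,320,220,.006,.04)
print("seat/shaft");box("top",230,145,285,205,.068,.08);box("top",230,145,285,205,.106,.125);box("scene",255,170,310,240,.108,.125)
print("base");box("top",230,145,285,205,.055,.066);
print("base");box("top",230,145,285,205,.025,.066);
print("spout");box("top",240,185,275,205,.02,.055);
print("hopper");box("top",150,130,215,195,.09,.13);
print("table");box("top",220,215,290,235,-.02,.02);box("scene",215,280,240,300,-.02,.02)
E
```

```text
washer
top 173 [0.4677 0.2124 0.0074] [0.4272 0.1758 0.004 ] [0.5145 0.2585 0.0154] rect [468.4 216.8] [86.  80.8] 5.2
scene 108 [0.4621 0.2122 0.0071] [0.4416 0.1921 0.0051] [0.4855 0.2354 0.0098] rect [463.5 212.4] [43.8 41.5] 11.2
nut
top 97 [0.4378 0.0921 0.021 ] [0.4183 0.0729 0.0125] [0.4573 0.1119 0.0293] rect [438.9  92.4] [40.3 35.4] 24.9
scene 160 [0.4349 0.0912 0.0194] [0.4148 0.0717 0.015 ] [0.4567 0.114  0.0231] rect [436.   92.4] [41.  35.9] 27.8
burr
top 105 [ 0.47   -0.0463  0.0252] [ 0.4521 -0.0634  0.0182] [ 0.4883 -0.0298  0.031 ] rect [470.4 -46.5] [27.7 36.1] 65.5
scene 193 [ 0.4667 -0.0471  0.0243] [ 0.4488 -0.0632  0.02  ] [ 0.4871 -0.0274  0.0276] rect [467.8 -46.6] [31.5 37.8] 60.9
burr all
top 178 [ 0.4692 -0.0459  0.0191] [ 0.4502 -0.092   0.006 ] [ 0.4914 -0.0234  0.031 ] rect [470.6 -57.9] [40.3 69.2] 1.2
brown
top 182 [ 0.5726 -0.0295  0.0191] [ 0.5438 -0.0576  0.0061] [ 0.6029 -0.0092  0.0314] rect [572.6 -36.3] [53.3 43. ] 64.7
seat/shaft
top 124 [0.6503 0.1017 0.0737] [0.6338 0.0834 0.0687] [0.6702 0.1194 0.0785] rect [651.3 102. ] [36.6 35.1] 81.7
to
[... 271 characters left out ...]
0419 0.055 ] [0.7128 0.1611 0.0656] rect [651.6 102. ] [113.6 113.6] 57.0
base
top 1588 [0.6438 0.1005 0.0564] [0.5756 0.0419 0.0255] [0.7128 0.1611 0.0656] rect [647.   99.5] [125.4 116.3] 43.5
spout
top 196 [0.5948 0.0947 0.0454] [0.5756 0.0533 0.0208] [0.6172 0.1431 0.0549] rect [595.   97.1] [38.2 89.7] 4.0
hopper
top 1759 [0.6605 0.2894 0.0969] [0.6003 0.2298 0.09  ] [0.724  0.3515 0.1147] rect [661.6 290. ] [121.5 120.6] 6.7
table
top 1399 [ 5.186e-01  1.026e-01 -3.000e-04] [ 0.4905  0.0106 -0.0076] [0.5465 0.1953 0.0069] rect [518.9 102.7] [ 52.7 184.3] 1.5
scene 499 [ 4.027e-01 -8.900e-03 -2.000e-04] [ 0.3704 -0.0467 -0.0029] [0.4383 0.0333 0.0028] rect [402.8  -7.6] [68.5 45.7] 50.4
```

```bash
cat >> h.py <<'E'
def goto(x,y,z,az=None,pose=None):
    """print tool-frame shift (units 1000mm) and rz (turns) to TCP x,y,z with jaw azimuth az deg, tool straight down"""
    s=monitor.read_state()
    p=np.array(s["ee_pos"]); q=R.from_quat(s["eef_rot"])
    a=np.degrees(np.arctan2(*q.as_matrix()[[1,0],1]))
    if az is None: az=a
    t=np.radians(az); ty=np.array([np.cos(t),np.sin(t),0]); tz=np.array([0,0,-1.]); tx=np.cross(ty,tz)
    T=R.from_matrix(np.c_[tx,ty,tz])
    d=q.inv().apply(np.array([x,y,z])-p); w=(q.inv()*T).as_rotvec()/(2*np.pi)
    print("t",round(float(s["time"]),2),"pos",p.round(4),"az",round(a,2),"w",round(float(s["width"]),4),"F",np.round(s["ft_force"],2))
    print("shift",d.round(4),"turn",w.round(4))
E
python3 -c "
from h import *
goto(.466,.212,.20,65)"
```

```text
t 1.1 pos [0.2638 0.5666 0.2923] az 65.03 w 0.0874 F [0.39 0.03 0.29]
shift [-0.3329 -0.2361  0.0923] turn [0.     0.     0.0001]
```

Request:
{"method": "drive_tool", "body": {"plan": [{"x": -0.333, "y": -0.236, "z": 0.0}, {"x": -0.333, "y": -0.236, "z": 0.09}, {"x": -0.333, "y": -0.236, "z": 0.09}, {"x": -0.333, "y": -0.236, "z": 0.09}, {"x": -0.333, "y": -0.236, "z": 0.09}, {"x": -0.333, "y": -0.236, "z": 0.09}, {"x": -0.333, "y": -0.236, "z": 0.09}, {"x": -0.333, "y": -0.236, "z": 0.09}, {"x": -0.333, "y": -0.236, "z": 0.09}, {"x": -0.333, "y": -0.236, "z": 0.09}]}}

```text
validation failed for argument at $.pl...
```

```bash
python3 - <<'E'
from h import *
goto(.466,.212,.072,65)
c=cam("wrist","wrist1")
np.savez("w1.npz",**{k:np.array(v) for k,v in c.items()})
print(c["xyz"],R.from_quat(c["rotation"]).as_matrix().round(3),proj(c,[.466,.212,.008]))
E
```

```text
t 1.1 pos [0.2638 0.5666 0.2923] az 65.03 w 0.0874 F [0.39 0.03 0.29]
shift [-0.3329 -0.2361  0.2203] turn [0.     0.     0.0001]
[0.19141487 0.59975134 0.38484475] [[ 0.423  0.867  0.265]
 [ 0.906 -0.405 -0.123]
 [ 0.001  0.292 -0.957]] [[112.02086395 367.20115329]]
```

View pics/wrist1.png

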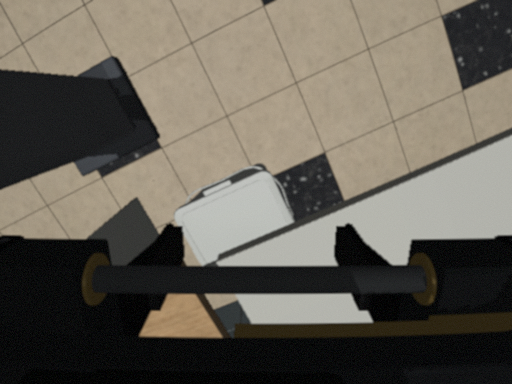

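Request:
{"method": "drive_tool", "body": {"plan": [{"rx": 0, "ry": 0, "rz": 0, "x": -0.333, "y": -0.236, "z": 0.0, "fingers": 1}, {"rx": 0, "ry": 0, "rz": 0, "x": -0.333, "y": -0.236, "z": 0.09, "fingers": 1}, {"rx": 0, "ry": 0, "rz": 0, "x": -0.333, "y": -0.236, "z": 0.09, "fingers": 1}, {"rx": 0, "ry": 0, "rz": 0, "x": -0.333, "y": -0.236, "z": 0.09, "fingers": 1}, {"rx": 0, "ry": 0, "rz": 0, "x": -0.333, "y": -0.236, "z": 0.09, "fingers": 1}, {"rx": 0, "ry": 0, "rz": 0, "x": -0.333, "y": -0.236, "z": 0.09, "fingers": 1}, {"rx": 0, "ry": 0, "rz": 0, "x": -0.333, "y": -0.236, "z": 0.09, "fingers": 1}, {"rx": 0, "ry": 0, "rz": 0, "x": -0.333, "y": -0.236, "z": 0.09, "fingers": 1}, {"rx": 0, "ry": 0, "rz": 0, "x": -0.333, "y": -0.236, "z": 0.09, "fingers": 1}, {"rx": 0, "ry": 0, "rz": 0, "x": -0.333, "y": -0.236, "z": 0.09, "fingers": 1}]}}

```text
time: 2.4
ee_pos: [0.4656, 0.2135, 0.2026]
eef_rot: [0.215, 0.977, 0.0, 0.0]
ft_force: [-0.7, 0.7, 0.1]
width: 0.0868
```

```bash
python3 - <<'E'
from h import *
goto(.466,.212,.072,65)
c=cam("wrist","wrist2")
np.savez("w2.npz",**{k:np.array(v) for k,v in c.items()})
print(proj(c,[.466,.212,.008]))
for d in nets.find_in("washer_mid","wrist")[:3]: print(d, proj(c,d["centre"]))
goto(.466,.212,.072,65)
E
```

```text
t 2.4 pos [0.4656 0.2135 0.2026] az 65.16 w 0.0868 F [-0.67  0.73  0.08]
shift [-0.0009 -0.0013  0.1306] turn [0.0001 0.     0.0004]
[[257.82384608 182.63912189]]
{'centre': [0.4683, 0.2154, 0.008], 'confidence': 0.96} [[262.04997627 183.29562162]]
t 2.5 pos [0.4657 0.2132 0.2025] az 65.14 w 0.0869 F [-0.49 -0.43  0.34]
shift [-0.0007 -0.001   0.1305] turn [0.0001 0.     0.0004]
```

View pics/wrist2.png

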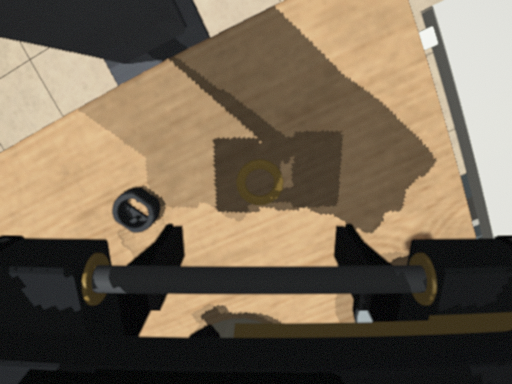

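```bash
python3 - <<'E'
from h import *
c=dict(np.load("w2.npz"))
def box(u0,v0,u1,v1,zlo,zhi):
    m=np.zeros((384,512),bool); m[v0:v1,u0:u1]=1
    P=mpts(c,m); P=P[(P[:,2]>zlo)&(P[:,2]<zhi)]
    rc=cv2.minAreaRect((P[:,:2]*1000).astype(np.float32)); ec=cv2.minEnclosingCircle((P[:,:2]*1000).astype(np.float32))
    print(len(P),np.round(P.mean(0),4),'rect',np.round(rc[0],1),np.round(rc[1],1),round(rc[2],1),'circ',np.round(ec[0],1),round(ec[1],1))
box(232,150,290,210,.004,.02)
box(105,180,165,238,.013,.04)
hsv=cv2.cvtColor(c["color"],cv2.COLOR_RGB2HSV); 
m=np.zeros((384,512),bool); m[155:208,234:286]=1
m&=(hsv[...,1]>150)
v,u=np.nonzero(m); 
ray=rays(c,np.c_[u,v]); w=R.from_quat(c["rotation"]).apply(ray); k=(0.008-c["xyz"][2])/w[:,2]; P=w*k[:,None]+c["xyz"]
print(len(P)); ec=cv2.minEnclosingCircle((P[:,:2]*1000).astype(np.float32));el=cv2.fitEllipse((P[:,:2]*1000).astype(np.float32)); print(ec,el,P.mean(0))
crop2=cv2.resize(cv2.cvtColor(c["color"][150:240,100:290],cv2.COLOR_RGB2BGR),None,fx=4,fy=4,interpolation=cv2.INTER_CUBIC); cv2.imwrite("pics/w2crop.png",crop2)
print(proj(c,[.4375,.0924,.022]))
E
```

```text
1086 [0.4659 0.2133 0.0078] rect [466.4 213. ] [44.6 44.8] 65.4 circ [466.7 212.9] 22.9
913 [0.439  0.0943 0.02  ] rect [439.5  92.8] [41.5 37.4] 26.2 circ [439.4  92.9] 21.0
257
((466.165283203125, 213.39784240722656), 21.743091583251953) ((466.1961364746094, 213.19287109375), (37.40412902832031, 37.961700439453125), 42.56883239746094) [0.46604434 0.2122726  0.008     ]
[[130.77880492 211.62175718]]
```

View pics/w2crop.png

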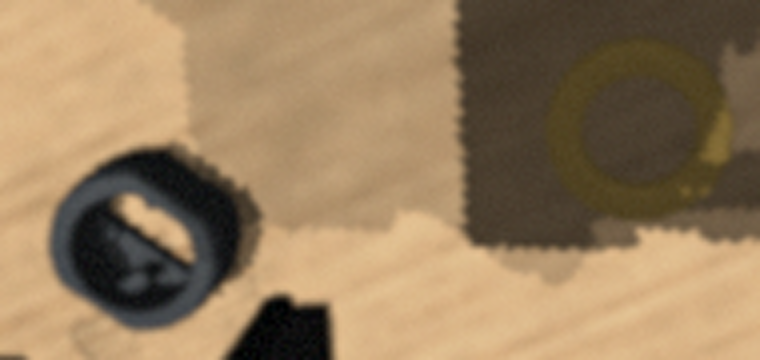

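Request:
{"method": "drive_tool", "body": {"plan": [{"rx": 0, "ry": 0, "rz": 0, "x": -0.001, "y": 0, "z": 0.06, "fingers": 0.75}, {"rx": 0, "ry": 0, "rz": 0, "x": -0.001, "y": 0, "z": 0.11, "fingers": 0.75}, {"rx": 0, "ry": 0, "rz": 0, "x": -0.001, "y": 0, "z": 0.127, "fingers": 0.75}, {"rx": 0, "ry": 0, "rz": 0, "x": -0.001, "y": 0, "z": 0.13, "fingers": 0.75}, {"rx": 0, "ry": 0, "rz": 0, "x": -0.001, "y": 0, "z": 0.13, "fingers": 0.6}, {"rx": 0, "ry": 0, "rz": 0, "x": -0.001, "y": 0, "z": 0.13, "fingers": 0.45}, {"rx": 0, "ry": 0, "rz": 0, "x": -0.001, "y": 0, "z": 0.13, "fingers": 0.4}, {"rx": 0, "ry": 0, "rz": 0, "x": -0.001, "y": 0, "z": 0.13, "fingers": 0.4}], "squeeze": 12}}

```text
time: 3.5
ee_pos: [0.4677, 0.2121, 0.0734]
eef_rot: [0.216, 0.976, 0.001, 0.001]
ft_force: [-1.6, 0.0, 7.1]
width: 0.0454
```

```bash
python3 - <<'E'
from h import *
goto(.6505,.102,.24,65)
E
```

```text
t 3.5 pos [0.4677 0.2121 0.0734] az 65.03 w 0.0454 F [-1.62  0.    7.1 ]
shift [-0.2124 -0.0223 -0.1665] turn [0.0003 0.0002 0.0001]
```

Request:
{"method": "drive_tool", "body": {"plan": [{"rx": 0, "ry": 0, "rz": 0, "x": 0, "y": 0, "z": -0.05, "fingers": 0.4}, {"rx": 0, "ry": 0, "rz": 0, "x": -0.01, "y": 0, "z": -0.11, "fingers": 0.4}, {"rx": 0, "ry": 0, "rz": 0, "x": -0.06, "y": -0.006, "z": -0.15, "fingers": 0.4}, {"rx": 0, "ry": 0, "rz": 0, "x": -0.12, "y": -0.012, "z": -0.153, "fingers": 0.4}, {"rx": 0, "ry": 0, "rz": 0, "x": -0.175, "y": -0.018, "z": -0.153, "fingers": 0.4}, {"rx": 0, "ry": 0, "rz": 0, "x": -0.212, "y": -0.022, "z": -0.153, "fingers": 0.4}, {"rx": 0, "ry": 0, "rz": 0, "x": -0.212, "y": -0.022, "z": -0.153, "fingers": 0.4}, {"rx": 0, "ry": 0, "rz": 0, "x": -0.212, "y": -0.022, "z": -0.153, "fingers": 0.4}, {"rx": 0, "ry": 0, "rz": 0, "x": -0.212, "y": -0.022, "z": -0.153, "fingers": 0.4}]}}

```text
time: 4.62
ee_pos: [0.6492, 0.1034, 0.2255]
eef_rot: [0.215, 0.977, 0.0, -0.0]
ft_force: [-0.2, 0.5, -0.7]
width: 0.045
```

```bash
python3 - <<'E'
from h import *
goto(.6505,.102,.24,65)
c=cam("wrist","wrist3")
np.savez("w3.npz",**{k:np.array(v) for k,v in c.items()})
c2=cam("scene"); np.savez("s3.npz",**{k:np.array(v) for k,v in c2.items()})
crop(c2,"s3crop",220,110,350,250,5 if 0 else 4)
c3=cam("top"); np.savez("t3.npz",**{k:np.array(v) for k,v in c3.items()})
goto(.6505,.102,.24,65)
print(proj(c,[[.6505,.102,.117],[.6505,.102,.074]]))
E
```

```text
t 4.62 pos [0.6492 0.1034 0.2255] az 65.12 w 0.045 F [-0.21  0.46 -0.68]
shift [-0.0018 -0.0007 -0.0145] turn [ 0.0001 -0.0001  0.0003]
t 4.78 pos [0.6495 0.103  0.2255] az 65.09 w 0.0451 F [-0.34 -0.17 -0.52]
shift [-0.0014 -0.0005 -0.0145] turn [ 0.0001 -0.      0.0003]
[[258.26987783 217.41998008]
 [258.28847604 197.83442709]]
```

View pics/wrist3.png

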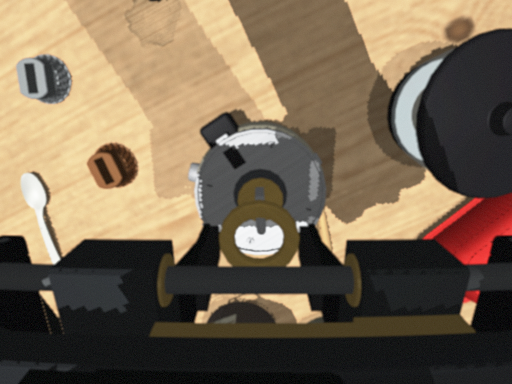

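View pics/s3crop.png

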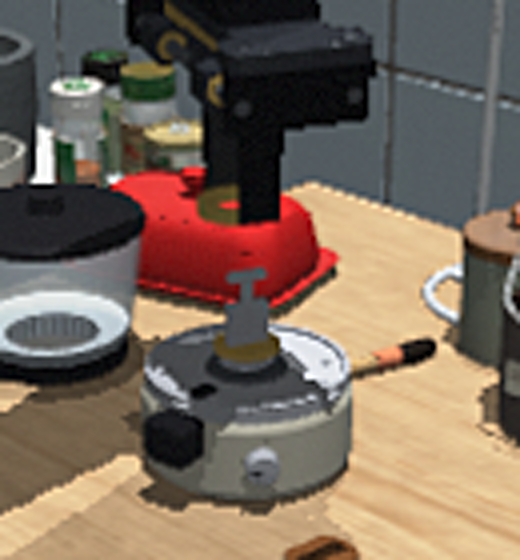

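```bash
python3 - <<'E'
from h import *
c=dict(np.load("w3.npz"))
def box(c,u0,v0,u1,v1,zlo,zhi):
    m=np.zeros((384,512),bool); m[v0:v1,u0:u1]=1
    P=mpts(c,m); P=P[(P[:,2]>zlo)&(P[:,2]<zhi)]
    if len(P)<5: print(len(P));return P
    rc=cv2.minAreaRect((P[:,:2]*1000).astype(np.float32)); ec=cv2.minEnclosingCircle((P[:,:2]*1000).astype(np.float32))
    print(len(P),np.round(P.mean(0),4),'rect',np.round(rc[0],1),np.round(rc[1],1),round(rc[2],1),'circ',np.round(ec[0],1),round(ec[1],1))
    return P
from scipy.optimize import least_squares
print("washer");P=box(c,215,195,302,272,.150,.170)
print("shaft head");box(c,225,160,300,250,.105,.125)
print("seat");P=box(c,225,160,300,250,.07,.08)
q=P[:,:2]
print("base top");P=box(c,180,110,340,240,.05,.066)
print("burr");box(c,10,45,80,110,.018,.035)
t=dict(np.load("t3.npz"));
print("top: burr");box(t,294,228,330,260,.018,.04)
crop(c,"w3crop",190,110,330,280,4)
E
```

```text
washer
3160 [0.6444 0.1049 0.1595] rect [644.5 104.7] [48.6 39.2] 66.1 circ [647.9 103.1] 25.5
shaft head
154 [0.657  0.1005 0.1163] rect [657.1 100.5] [ 6.8 13.1] 69.5 circ [657.1 100.2] 6.7
seat
786 [0.6461 0.1055 0.074 ] rect [651.8 103.3] [36.2 35. ] 14.0 circ [652.7 102.2] 18.8
base top
9891 [0.6369 0.1076 0.0581] rect [644.6 107.7] [114.1 111.5] 58.7 circ [640.9 105.7] 65.0
burr
1102 [ 0.4721 -0.0441  0.0246] rect [471.5 -45.1] [29.2 36.6] 62.4 circ [471.6 -45.6] 19.0
top: burr
96 [ 0.4704 -0.0478  0.0257] rect [470.4 -46.4] [27.5 36.4] 63.7 circ [470.3 -47.4] 18.7
```

View pics/w3crop.png

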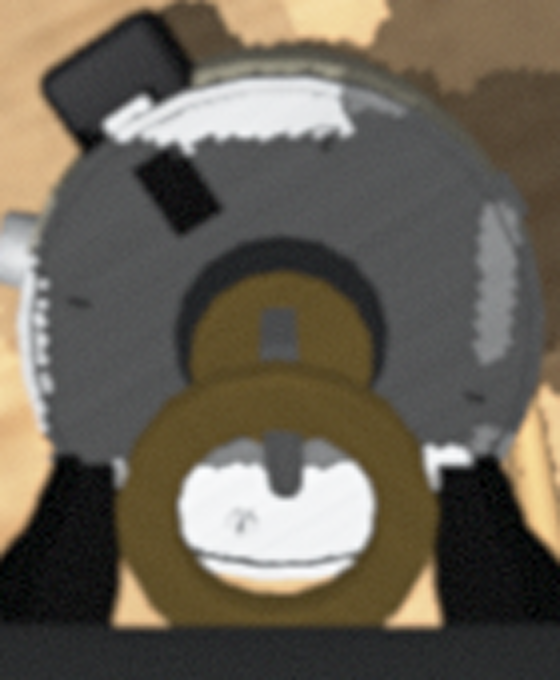

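```bash
python3 - <<'E'
from h import *
from scipy.optimize import least_squares
c=dict(np.load("w3.npz"))
m=np.zeros((384,512),bool); m[195:266,215:302]=1
hsv=cv2.cvtColor(c["color"],cv2.COLOR_RGB2HSV)
v,u=np.nonzero(m); w=R.from_quat(c["rotation"]).apply(rays(c,np.c_[u,v])*c["depth"][v,u][:,None])+c["xyz"]
z=w[:,2]; ok=(z>.150)&(hsv[v,u,1]>110)&(hsv[v,u,0]>10)&(hsv[v,u,0]<35)
mm=np.zeros((384,512),np.uint8); mm[v[ok],u[ok]]=255
cv2.imwrite("pics/mask3.png",cv2.resize(mm[180:280,200:320],None,fx=4,fy=4))
print(ok.sum(), np.percentile(z[ok],[5,50,95]))
def onplane(uv,zz):
    q=R.from_quat(c["rotation"]).apply(rays(c,uv)); return c["xyz"]+q*((zz-c["xyz"][2])/q[:,2])[:,None]
zt=np.median(z[ok])
cs,_=cv2.findContours(mm,cv2.RETR_CCOMP,cv2.CHAIN_APPROX_NONE)
tx=np.array([-.9067,.4218]);ty=np.array([.4218,.9067])
for k in sorted(cs,key=len)[-2:]:
    k=k.reshape(-1,2); P=onplane(k,zt)[:,:2]
    if True:
        f=least_squares(lambda p:np.hypot(*(P-p[:2]).T)-p[2],[*P.mean(0),.02],loss='soft_l1',f_scale=.0005); print(len(k),f.x.round(4),np.abs(f.fun).mean())
p=np.array([.6494,.1032]);print("tcp",p)
E
```

```text
2676 [0.15663332 0.15969728 0.1607919 ]
135 [0.6462 0.1044 0.0138] 0.0005667564226663815
224 [0.6456 0.1045 0.0217] 0.001095203603149327
tcp [0.6494 0.1032]
```

View pics/mask3.png

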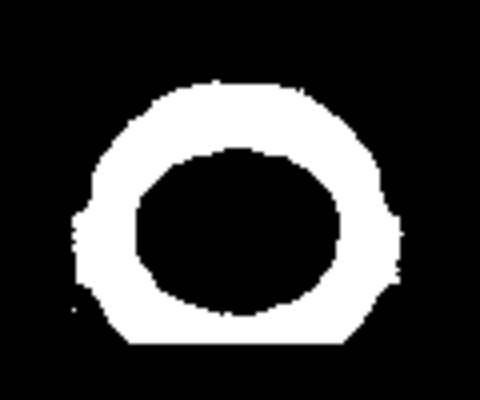

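```bash
python3 - <<'E'
from h import *
from scipy.optimize import least_squares
c=dict(np.load("w3.npz"))
m=np.zeros((384,512),bool); m[195:266,215:302]=1
hsv=cv2.cvtColor(c["color"],cv2.COLOR_RGB2HSV)
v,u=np.nonzero(m); w=R.from_quat(c["rotation"]).apply(rays(c,np.c_[u,v])*c["depth"][v,u][:,None])+c["xyz"]
z=w[:,2]; ok=(z>.150)&(hsv[v,u,1]>110)&(hsv[v,u,0]>10)&(hsv[v,u,0]<35)
mm=np.zeros((384,512),np.uint8); mm[v[ok],u[ok]]=255
def onplane(uv,zz):
    q=R.from_quat(c["rotation"]).apply(rays(c,uv)); return c["xyz"]+q*((zz-c["xyz"][2])/q[:,2])[:,None]
cs,_=cv2.findContours(mm,cv2.RETR_CCOMP,cv2.CHAIN_APPROX_NONE)
hole=sorted(cs,key=len)[-2].reshape(-1,2).astype(float); out=sorted(cs,key=len)[-1].reshape(-1,2).astype(float)
ztop=.1605
mid=np.median(hole[:,1])
def fit(P,r0): 
    f=least_squares(lambda p:np.hypot(*(P-p[:2]).T)-r0,[.648,.103],loss='soft_l1',f_scale=.0003); return f.x.round(4),np.abs(f.fun).mean().round(5)
print("top rim inner", fit(onplane(hole[hole[:,1]<mid-2],ztop)[:,:2],.014))
print("bottom rim inner", fit(onplane(hole[hole[:,1]>mid+6],ztop-.008)[:,:2],.014))
o=out[(out[:,1]<232)]
print("bottom rim outer", fit(onplane(o,ztop-.008)[:,:2],.023))
# head: far end
mh=np.zeros((384,512),bool); mh[212:250,245:275]=1
v,u=np.nonzero(mh); w=R.from_quat(c["rotation"]).apply(rays(c,np.c_[u,v])*c["depth"][v,u][:,None])+c["xyz"]
k=(w[:,2]>.112)&(w[:,2]<.122); Q=w[k]; print(len(Q),np.percentile(Q[:,2],[5,50,95]))
tx=np.array([-.9067,.4218]);ty=np.array([.4218,.9067])
a=(Q[:,:2]-[.6515,.1025])@np.c_[tx,ty]; print("tool coords rel (.6515,.1025): min",a.min(0).round(4),"max",a.max(0).round(4))
# per-slice bar midline
for lo in np.arange(a[:,0].min(),a[:,0].max(),.002):
    s=a[(a[:,0]>=lo)&(a[:,0]<lo+.002)]; print(round(lo,4),s[:,1].min().round(4),s[:,1].max().round(4))
E
```

```text
top rim inner (array([0.6465, 0.1043]), np.float64(0.00042))
bottom rim inner (array([0.6493, 0.1029]), np.float64(0.00047))
bottom rim outer (array([0.6493, 0.1029]), np.float64(0.00046))
154 [0.11453526 0.11645969 0.11765436]
tool coords rel (.6515,.1025): min [-0.0124 -0.0032] max [0.0005 0.0039]
-0.0124 -0.0025 0.0039
-0.0104 -0.0025 0.0039
-0.0084 -0.0025 0.0039
-0.0064 -0.0025 0.0039
-0.0044 -0.0025 0.0032
-0.0024 -0.0032 0.0032
-0.0004 -0.0032 0.0024
```

Request:
{"method": "drive_tool", "body": {"plan": [{"rx": 0, "ry": 0, "rz": 0, "x": -0.0026, "y": 0.0005, "z": 0.015, "fingers": 0.4}, {"rx": 0, "ry": 0, "rz": 0, "x": -0.0026, "y": 0.0005, "z": 0.03, "fingers": 0.4}, {"rx": 0, "ry": 0, "rz": 0, "x": -0.0026, "y": 0.0005, "z": 0.035, "fingers": 0.4}, {"rx": 0, "ry": 0, "rz": 0, "x": -0.0026, "y": 0.0005, "z": 0.039, "fingers": 0.4}, {"rx": 0, "ry": 0, "rz": 0, "x": -0.0026, "y": 0.0005, "z": 0.039, "fingers": 0.4}]}}

```text
time: 5.4
ee_pos: [0.6524, 0.1016, 0.1861]
eef_rot: [0.216, 0.976, -0.0, -0.0]
ft_force: [0.8, 0.1, -0.3]
width: 0.0452
```

```bash
python3 - <<'E'
from h import *
goto(.652,.1026,.147,65)
c=cam("wrist"); crop(c,"w4crop",190,130,330,280,4)
c=cam("scene"); crop(c,"s4crop",240,130,330,230,6)
goto(.652,.1026,.147,65)
E
```

```text
t 5.4 pos [0.6524 0.1016 0.1861] az 65.03 w 0.0452 F [ 0.79  0.06 -0.26]
shift [0.0008 0.0007 0.0391] turn [-0.     -0.      0.0001]
t 5.5 pos [0.6526 0.1016 0.1866] az 65.03 w 0.0456 F [ 0.5   0.68 -0.02]
shift [0.001  0.0006 0.0396] turn [0.0001 0.0001 0.0001]
```

View pics/w4crop.png

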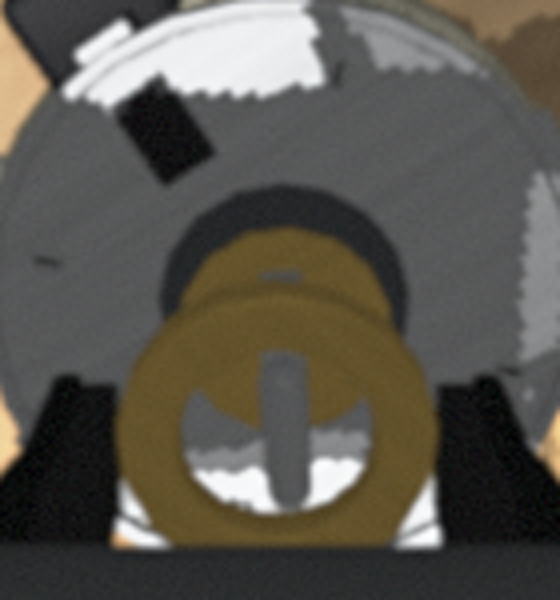

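View pics/s4crop.png

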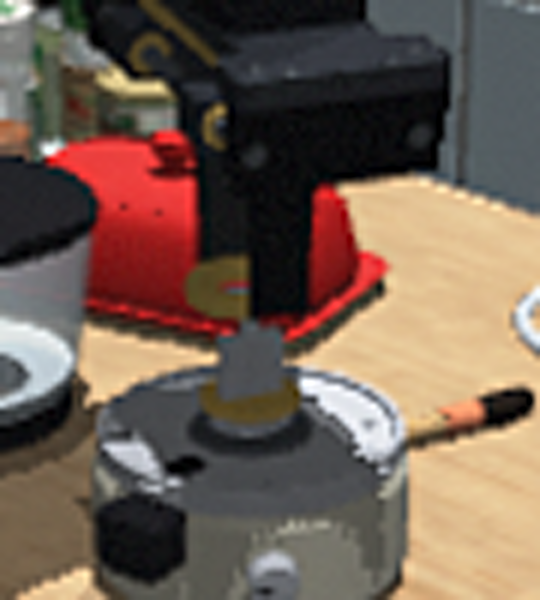

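```bash
cat >> h.py <<'E'
def overlay(c,name,box,f,circles=(),bars=()):
    u0,v0,u1,v1=box
    im=cv2.resize(cv2.cvtColor(c["color"][v0:v1,u0:u1],cv2.COLOR_RGB2BGR),None,fx=f,fy=f,interpolation=cv2.INTER_CUBIC)
    def dr(P,col):
        q=((proj(c,P)-[u0,v0]+.5)*f).astype(np.int32); cv2.polylines(im,[q.reshape(-1,1,2)],True,col,1)
    t=np.linspace(0,2*np.pi,60)
    for (x,y,z,rad,col) in circles: dr(np.c_[x+rad*np.cos(t),y+rad*np.sin(t),0*t+z],col)
    for (x,y,z,L,W,az,col) in bars:
        a=np.radians(az); B=np.array([[1,1],[1,-1],[-1,-1],[-1,1]])*[L/2,W/2]; M=np.array([[np.cos(a),np.sin(a)],[-np.sin(a),np.cos(a)]])
        dr(np.c_[B@M+[x,y],np.full(4,z)],col)
    cv2.imwrite(f"pics/{name}.png",im)
E
python3 - <<'E'
from h import *
c=cam("wrist"); np.savez("w5.npz",**{k:np.array(v) for k,v in c.items()})
x,y=.6525,.1016; zt=.1865-.0650
g=(0,255,0);rd=(0,0,255);b=(255,100,0)
overlay(c,"w5o",(190,130,330,280),4,[(x,y,zt,.023,g),(x,y,zt,.014,g),(x,y,zt-.008,.014,b),(x,y,zt-.008,.023,b)],[(.652,.1027,.117,.024,.007,-22,rd)])
E
```

```text
(no output)
```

View pics/w5o.png

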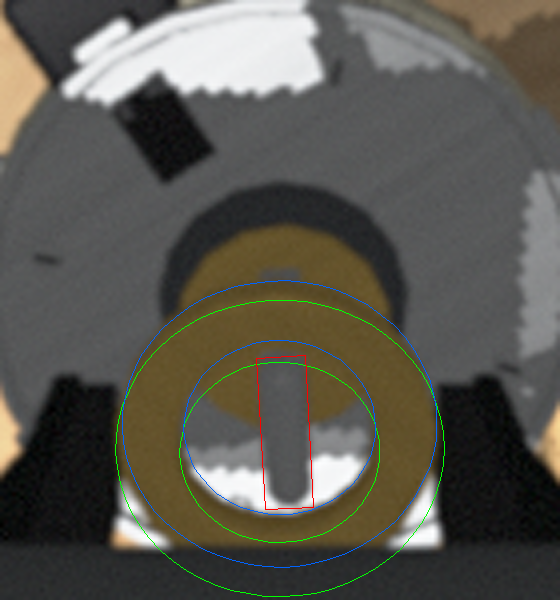

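Request:
{"method": "drive_tool", "body": {"plan": [{"rx": 0, "ry": 0, "rz": 0, "x": 0.0011, "y": 0.001, "z": 0.0, "fingers": 0.4}, {"rx": 0, "ry": 0, "rz": 0, "x": 0.0011, "y": 0.001, "z": 0.01, "fingers": 0.4}, {"rx": 0, "ry": 0, "rz": 0, "x": 0.0011, "y": 0.001, "z": 0.022, "fingers": 0.4}, {"rx": 0, "ry": 0, "rz": 0, "x": 0.0011, "y": 0.001, "z": 0.034, "fingers": 0.4}, {"rx": 0, "ry": 0, "rz": 0, "x": 0.0011, "y": 0.001, "z": 0.038, "fingers": 0.4}, {"rx": 0, "ry": 0, "rz": 0, "x": 0.0011, "y": 0.001, "z": 0.038, "fingers": 0.4}]}}

```text
time: 6.3
ee_pos: [0.6521, 0.1025, 0.148]
eef_rot: [0.216, 0.976, -0.0, 0.0]
ft_force: [3.8, -1.9, -1.4]
width: 0.0452
```

```bash
python3 - <<'E'
from h import *
goto(.652,.1026,.147,65)
c=cam("scene"); crop(c,"s6crop",240,130,330,230,6)
goto(.652,.1026,.147,65)
E
```

```text
t 6.3 pos [0.6521 0.1025 0.148 ] az 65.0 w 0.0452 F [ 3.83 -1.85 -1.43]
shift [0.0002 0.     0.001 ] turn [-0.      0.0001  0.    ]
t 6.35 pos [0.6521 0.1025 0.1482] az 65.01 w 0.0451 F [ 4.68 -2.68 -2.51]
shift [ 0.0001 -0.      0.0012] turn [-0.      0.0001  0.    ]
```

View pics/s6crop.png

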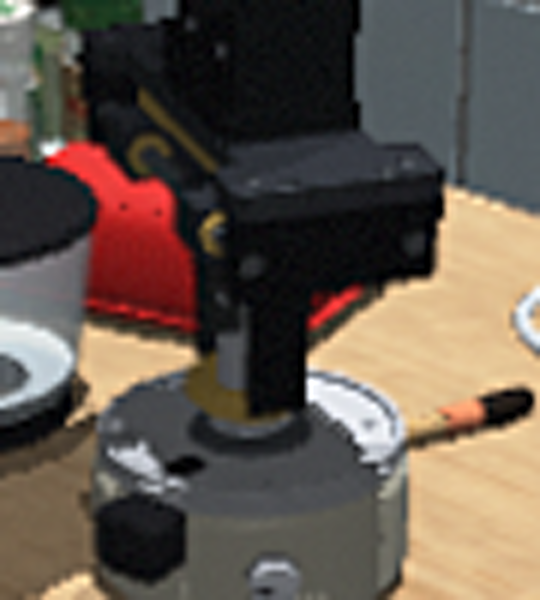

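Request:
{"method": "drive_tool", "body": {"plan": [{"rx": 0, "ry": 0, "rz": 0, "x": -0.001, "y": 0, "z": 0.0, "fingers": 0.4}, {"rx": 0, "ry": 0, "rz": 0, "x": -0.001, "y": 0, "z": 0.001, "fingers": 0.4}, {"rx": 0, "ry": 0, "rz": 0, "x": -0.001, "y": 0, "z": 0.001, "fingers": 0.4}]}}

```text
time: 6.72
ee_pos: [0.6526, 0.1027, 0.1474]
eef_rot: [0.216, 0.976, 0.0, -0.0]
ft_force: [-0.6, -0.9, 2.7]
width: 0.0449
```

Request:
{"method": "drive_tool", "body": {"plan": [{"rx": 0, "ry": 0, "rz": 0, "x": 0, "y": 0, "z": 0.0, "fingers": 0.7}, {"rx": 0, "ry": 0, "rz": 0, "x": 0, "y": 0, "z": 0, "fingers": 0.8}, {"rx": 0, "ry": 0, "rz": 0, "x": 0, "y": 0, "z": -0.02, "fingers": 0.9}, {"rx": 0, "ry": 0, "rz": 0, "x": 0, "y": 0, "z": -0.06, "fingers": 0.9}, {"rx": 0, "ry": 0, "rz": 0, "x": 0.02, "y": 0, "z": -0.1, "fingers": 0.9}, {"rx": 0, "ry": 0, "rz": 0, "x": 0.03, "y": 0, "z": -0.1, "fingers": 0.9}]}}

```text
time: 7.48
ee_pos: [0.6266, 0.1159, 0.2524]
eef_rot: [0.216, 0.976, 0.002, 0.003]
ft_force: [0.9, -0.6, 0.1]
width: 0.0783
```

```bash
python3 - <<'E'
from h import *
goto(.471,-.046,.18,65)
c=cam("wrist","wrist7"); np.savez("w7.npz",**{k:np.array(v) for k,v in c.items()})
c=cam("scene"); crop(c,"s7crop",240,150,330,240,6)
m=np.zeros((384,512),bool); m[150:240,200:320]=1
c=dict(np.load("w7.npz"))
P=mpts(c,m)
def an(P,lo,hi):
    P=P[(P[:,2]>lo)&(P[:,2]<hi)]; q=(P[:,:2]*1000).astype(np.float32)
    rc=cv2.minAreaRect(q);ec=cv2.minEnclosingCircle(q); print(len(P),P.mean(0).round(4),rc,ec)
an(P,.078,.088); an(P,.112,.122)
E
```

```text
t 7.47 pos [0.6266 0.1159 0.2524] az 65.05 w 0.0783 F [ 0.94 -0.61  0.14]
shift [ 0.0731 -0.2128  0.071 ] turn [0.0008 0.0008 0.0001]
1140 [0.6485 0.1036 0.0818] ((650.819580078125, 102.51628112792969), (44.873023986816406, 45.01253128051758), 42.936397552490234) ((651.1104125976562, 102.52198028564453), 22.94026756286621)
157 [0.6487 0.1038 0.116 ] ((649.0975341796875, 103.4577865600586), (6.814666748046875, 16.048885345458984), 69.84082794189453) ((649.4698486328125, 103.83759307861328), 8.243204116821289)
```

View pics/wrist7.png

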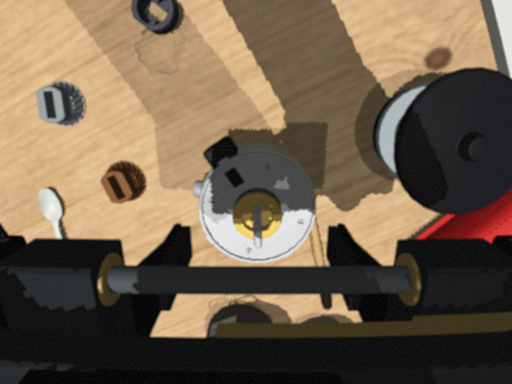

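View pics/s7crop.png

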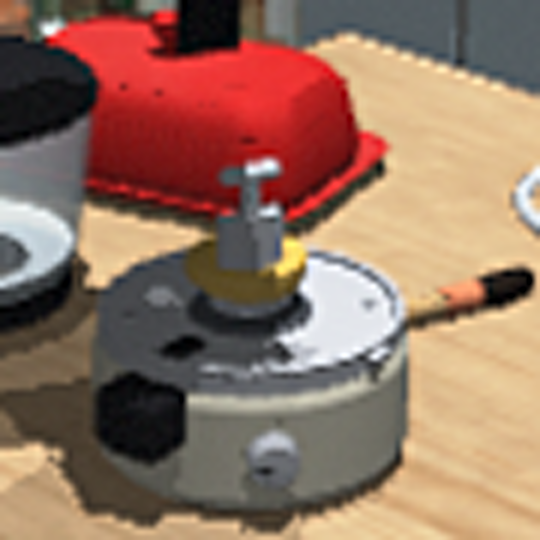

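Request:
{"method": "drive_tool", "body": {"plan": [{"rx": 0, "ry": 0, "rz": 0, "x": 0.02, "y": -0.06, "z": 0.0, "fingers": 0.9}, {"rx": 0, "ry": 0, "rz": 0, "x": 0.04, "y": -0.12, "z": 0.015, "fingers": 0.9}, {"rx": 0, "ry": 0, "rz": 0, "x": 0.06, "y": -0.17, "z": 0.035, "fingers": 0.9}, {"rx": 0, "ry": 0, "rz": 0, "x": 0.073, "y": -0.213, "z": 0.06, "fingers": 0.8}, {"rx": 0, "ry": 0, "rz": 0, "x": 0.073, "y": -0.213, "z": 0.06, "fingers": 0.8}, {"rx": 0, "ry": 0, "rz": 0, "x": 0.073, "y": -0.213, "z": 0.06, "fingers": 0.7}, {"rx": 0, "ry": 0, "rz": 0, "x": 0.073, "y": -0.213, "z": 0.06, "fingers": 0.7}]}}

```text
time: 8.45
ee_pos: [0.4704, -0.0463, 0.1876]
eef_rot: [0.216, 0.976, 0.0, 0.0]
ft_force: [-0.1, 0.2, -0.3]
width: 0.0621
```

```bash
python3 - <<'E'
from h import *
goto(.471,-.046,.085,65)
c=cam("wrist"); np.savez("w8.npz",**{k:np.array(v) for k,v in c.items()})
goto(.471,-.046,.085,65)
for d in nets.find_in("burr_mid","wrist")[:3]: print(d, proj(c,d["centre"]))
m=np.zeros((384,512),bool); q=proj(c,[.471,-.046,.02])[0].astype(int); print(q)
m[q[1]-45:q[1]+45,q[0]-45:q[0]+45]=1
P=mpts(c,m)
def an(P,lo,hi):
    P=P[(P[:,2]>lo)&(P[:,2]<hi)]; q=(P[:,:2]*1000).astype(np.float32)
    rc=cv2.minAreaRect(q);ec=cv2.minEnclosingCircle(q); print(len(P),P.mean(0).round(4),rc,ec)
an(P,.022,.035);an(P,.0235,.035); an(P,.005,.035)
b=(.4705,-.0458)
overlay(c,"w8o",(q[0]-70,q[1]-60,q[0]+70,q[1]+60),5,[(*b,.0,.024,(0,255,0))],[(*b,.026,.037,.028,-26,(0,0,255)),(*b,.026,.027,.01,-26,(0,0,255))])
E
```

```text
t 8.45 pos [ 0.4704 -0.0463  0.1876] az 65.11 w 0.0621 F [-0.11  0.23 -0.28]
shift [-0.0003  0.0005  0.1026] turn [0.     0.0001 0.0003]
t 8.5 pos [ 0.4703 -0.0463  0.1875] az 65.11 w 0.0618 F [0.39 1.05 0.35]
shift [-0.0004  0.0006  0.1025] turn [0.     0.0001 0.0003]
{'centre': [0.4677, -0.0442, 0.0189], 'confidence': 0.88} [[260.09123919 185.78506202]]
{'centre': [0.5601, -0.0417, 0.006], 'confidence': 0.85} [[301.28810654 261.83878061]]
{'centre': [0.399, -0.1103, 0.0186], 'confidence': 0.85} [[155.52604495 146.86378644]]
[259 190]
865 [ 0.4704 -0.0461  0.0259] ((471.0042724609375, -45.99838638305664), (27.326099395751953, 37.10272216796875), 64.5787124633789) ((471.12738037109375, -46.38938903808594), 18.862503051757812)
845 [ 0.4705 -0.0461  0.026 ] ((471.0127258300781, -46.0092887878418), (27.22124671936035, 37.136226654052734), 64.23843383789062) ((471.12738037109375, -46.38938903808594), 18.862503051757812)
1568 [ 0.4683 -0.0451  0.0193] ((469.21209716796875, -45.59838104248047), (43.476531982421875, 40.353694915771484), 66.51025390625) ((471.1899719238281, -46.24462127685547), 22.365537643432617)
```

View pics/w8o.png

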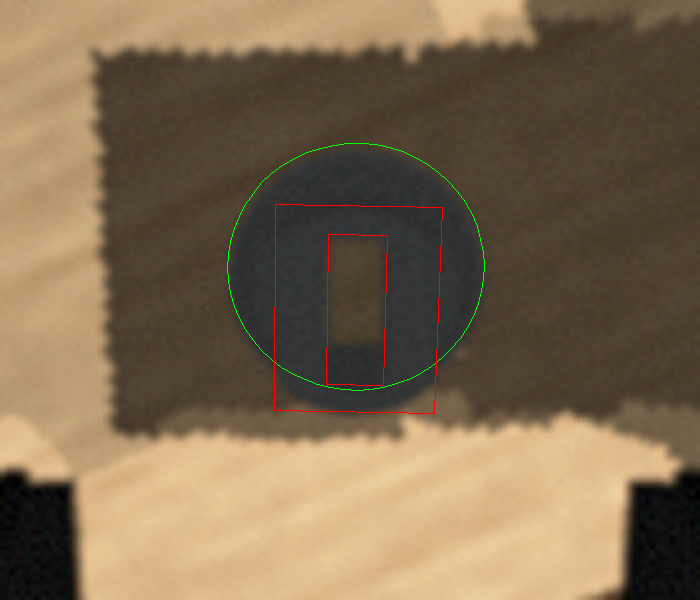

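Request:
{"method": "drive_tool", "body": {"plan": [{"rx": 0, "ry": 0, "rz": 0, "x": -0.0005, "y": 0.0006, "z": 0.05, "fingers": 0.55}, {"rx": 0, "ry": 0, "rz": 0, "x": -0.0005, "y": 0.0006, "z": 0.09, "fingers": 0.5}, {"rx": 0, "ry": 0, "rz": 0, "x": -0.0005, "y": 0.0006, "z": 0.1025, "fingers": 0.5}, {"rx": 0, "ry": 0, "rz": 0, "x": -0.0005, "y": 0.0006, "z": 0.1025, "fingers": 0.45}, {"rx": 0, "ry": 0, "rz": 0, "x": -0.0005, "y": 0.0006, "z": 0.1025, "fingers": 0.3}, {"rx": 0, "ry": 0, "rz": 0, "x": -0.0005, "y": 0.0006, "z": 0.1025, "fingers": 0.2}, {"rx": 0, "ry": 0, "rz": 0, "x": -0.0005, "y": 0.0006, "z": 0.1025, "fingers": 0.2}], "squeeze": 20}}

```text
time: 9.43
ee_pos: [0.4711, -0.0466, 0.086]
eef_rot: [0.216, 0.976, 0.001, 0.001]
ft_force: [-0.4, 1.5, 8.3]
width: 0.028
```

```bash
python3 - <<'E'
from h import *
goto(.652,.1026,.225,69.5)
E
```

```text
t 9.43 pos [ 0.4711 -0.0466  0.086 ] az 65.03 w 0.028 F [-0.39  1.55  8.31]
shift [-0.1012  0.2118 -0.1385] turn [ 0.0002  0.0003 -0.0124]
```

Request:
{"method": "drive_tool", "body": {"plan": [{"rx": 0, "ry": 0, "rz": 0, "x": 0, "y": 0, "z": -0.05, "fingers": 0.2}, {"rx": 0, "ry": 0, "rz": 0, "x": -0.01, "y": 0.02, "z": -0.1, "fingers": 0.2}, {"rx": 0, "ry": 0, "rz": -0.004, "x": -0.035, "y": 0.075, "z": -0.135, "fingers": 0.2}, {"rx": 0, "ry": 0, "rz": -0.008, "x": -0.06, "y": 0.13, "z": -0.135, "fingers": 0.2}, {"rx": 0, "ry": 0, "rz": -0.0124, "x": -0.085, "y": 0.18, "z": -0.135, "fingers": 0.2}, {"rx": 0, "ry": 0, "rz": -0.0124, "x": -0.101, "y": 0.212, "z": -0.135, "fingers": 0.2}, {"rx": 0, "ry": 0, "rz": -0.0124, "x": -0.101, "y": 0.212, "z": -0.135, "fingers": 0.2}, {"rx": 0, "ry": 0, "rz": -0.0124, "x": -0.101, "y": 0.212, "z": -0.135, "fingers": 0.2}]}}

```text
time: 10.42
ee_pos: [0.6509, 0.1021, 0.2196]
eef_rot: [0.178, 0.984, -0.0, -0.0]
ft_force: [-0.4, -0.2, -1.4]
width: 0.0277
```

```bash
python3 - <<'E'
from h import *
goto(.652,.1026,.168,69.5)
c=cam("wrist"); np.savez("w9.npz",**{k:np.array(v) for k,v in c.items()})
s=monitor.read_state(); x,y,z=s["ee_pos"]; az=np.degrees(np.arctan2(*R.from_quat(s["eef_rot"]).as_matrix()[[1,0],1]))-90
zt=z-.060
overlay(c,"w9o",(190,130,330,280),4,[(.652,.1026,.082,.023,(0,255,0))],[(x,y,zt,.027,.010,az,(255,100,0)),(x,y,zt-.026,.027,.010,az,(255,255,0)),(x,y,zt,.037,.028,az,(255,100,0)),(.652,.1026,.117,.024,.007,-20.5,(0,0,255)),(.652,.1026,.110-.012,.024,.007,-20.5,(0,0,255))])
goto(.652,.1026,.168,69.5)
E
```

```text
t 10.43 pos [0.6509 0.1021 0.2196] az 69.46 w 0.0277 F [-0.42 -0.21 -1.41]
shift [-0.0009  0.0009  0.0516] turn [-0.0001 -0.0001 -0.0001]
t 10.47 pos [0.6508 0.1017 0.2199] az 69.43 w 0.0279 F [-0.89  0.44 -1.85]
shift [-0.0008  0.0012  0.0519] turn [-0.0001 -0.     -0.0002]
```

View pics/w9o.png

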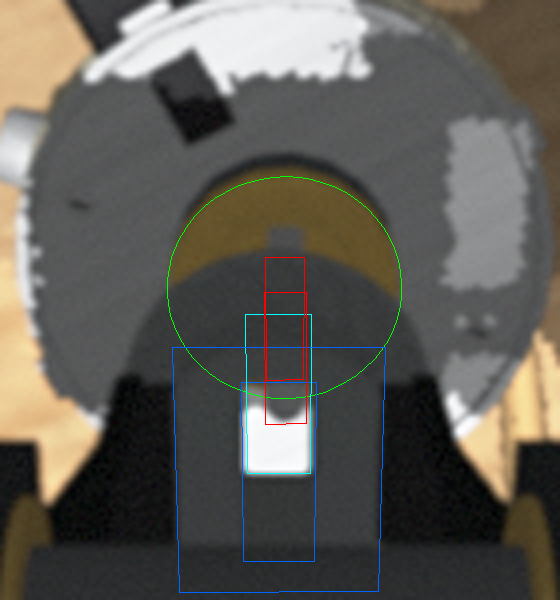

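Request:
{"method": "drive_tool", "body": {"plan": [{"rx": 0, "ry": 0, "rz": 0, "x": -0.0004, "y": 0.0012, "z": 0.008, "fingers": 0.2}, {"rx": 0, "ry": 0, "rz": 0, "x": -0.0004, "y": 0.0012, "z": 0.014, "fingers": 0.2}, {"rx": 0, "ry": 0, "rz": 0, "x": -0.0004, "y": 0.0012, "z": 0.018, "fingers": 0.2}, {"rx": 0, "ry": 0, "rz": 0, "x": -0.0004, "y": 0.0012, "z": 0.021, "fingers": 0.2}, {"rx": 0, "ry": 0, "rz": 0, "x": -0.0004, "y": 0.0012, "z": 0.021, "fingers": 0.2}]}}

```text
time: 11.1
ee_pos: [0.652, 0.1037, 0.1985]
eef_rot: [0.178, 0.984, -0.0, -0.0]
ft_force: [0.4, -0.0, -0.5]
width: 0.0275
```

```bash
cat > ov.py <<'E'
from h import *
import sys
def burr(name,az_bar=-20.5,sx=.652,sy=.1026):
    c=cam("wrist")
    s=monitor.read_state(); x,y,z=s["ee_pos"]; az=np.degrees(np.arctan2(*R.from_quat(s["eef_rot"]).as_matrix()[[1,0],1]))-90
    zt=z-.060
    overlay(c,name,(190,130,330,280),4,[(sx,sy,.082,.023,(0,255,0))],[(x,y,zt,.027,.010,az,(255,100,0)),(x,y,zt-.026,.027,.010,az,(255,255,0)),(sx,sy,.117,.024,.007,az_bar,(0,0,255))])
    goto(sx,sy,.168,69.5); print("T",np.round(s["torque"],2))
burr(sys.argv[1])
E
python3 ov.py w10o
```

```text
t 11.15 pos [0.6521 0.1037 0.1987] az 69.49 w 0.0275 F [ 0.24 -0.07 -1.86]
shift [-0.0003 -0.0011  0.0307] turn [ 0.  0. -0.]
T [-0.01 -0.01 -0.  ]
```

View pics/w10o.png

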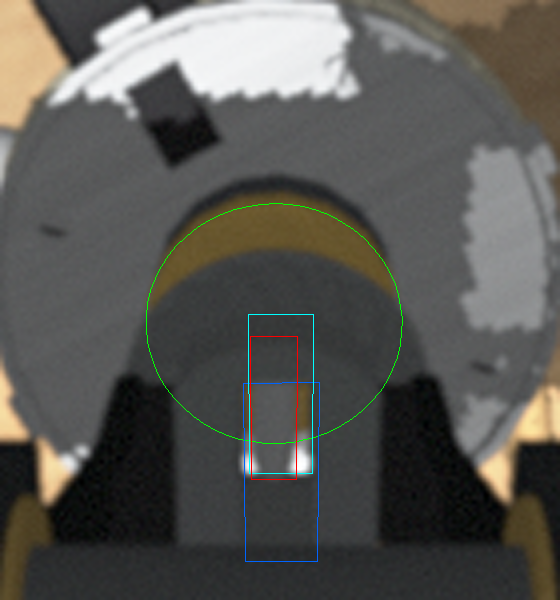

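Request:
{"method": "drive_tool", "body": {"plan": [{"rx": 0, "ry": 0, "rz": 0, "x": 0, "y": 0, "z": 0.006, "fingers": 0.2}, {"rx": 0, "ry": 0, "rz": 0, "x": 0, "y": 0, "z": 0.012, "fingers": 0.2}, {"rx": 0, "ry": 0, "rz": 0, "x": 0, "y": 0, "z": 0.016, "fingers": 0.2}, {"rx": 0, "ry": 0, "rz": 0, "x": 0, "y": 0, "z": 0.02, "fingers": 0.2}, {"rx": 0, "ry": 0, "rz": 0, "x": 0, "y": 0, "z": 0.02, "fingers": 0.2}]}}

```text
time: 11.78
ee_pos: [0.6521, 0.1037, 0.1784]
eef_rot: [0.178, 0.984, -0.0, -0.0]
ft_force: [1.2, -1.2, -2.4]
width: 0.0277
```

```bash
python3 ov.py w11o
```

```text
t 11.82 pos [0.6521 0.1037 0.1787] az 69.49 w 0.0276 F [ 1.21 -0.6  -2.74]
shift [-0.0003 -0.0011  0.0107] turn [-0. -0. -0.]
T [-0.06 -0.15 -0.02]
```

View pics/w11o.png

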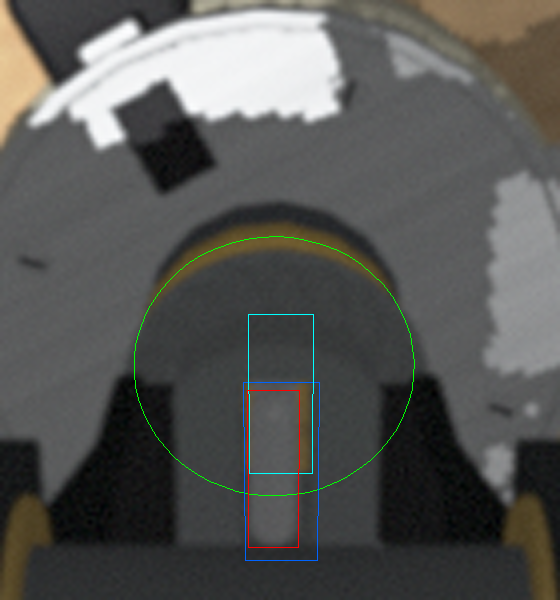

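Request:
{"method": "drive_tool", "body": {"plan": [{"rx": 0, "ry": 0, "rz": 0, "x": -0.0003, "y": -0.001, "z": 0.0, "fingers": 0.2}, {"rx": 0, "ry": 0, "rz": 0, "x": -0.0003, "y": -0.001, "z": 0.004, "fingers": 0.2}, {"rx": 0, "ry": 0, "rz": 0, "x": -0.0003, "y": -0.001, "z": 0.008, "fingers": 0.2}, {"rx": 0, "ry": 0, "rz": 0, "x": -0.0003, "y": -0.001, "z": 0.0105, "fingers": 0.2}, {"rx": 0, "ry": 0, "rz": 0, "x": -0.0003, "y": -0.001, "z": 0.0105, "fingers": 0.2}]}}

```text
time: 12.45
ee_pos: [0.6519, 0.1028, 0.1682]
eef_rot: [0.178, 0.984, 0.0, -0.0]
ft_force: [-1.9, -1.0, 0.9]
width: 0.028
```

```bash
python3 ov.py w12o
```

```text
t 12.5 pos [0.652  0.1028 0.1683] az 69.5 w 0.0276 F [ 0.85 -0.06 -1.32]
shift [-0.0001 -0.0002  0.0003] turn [ 0. -0. -0.]
T [-0.03 -0.05  0.04]
```

View pics/w12o.png

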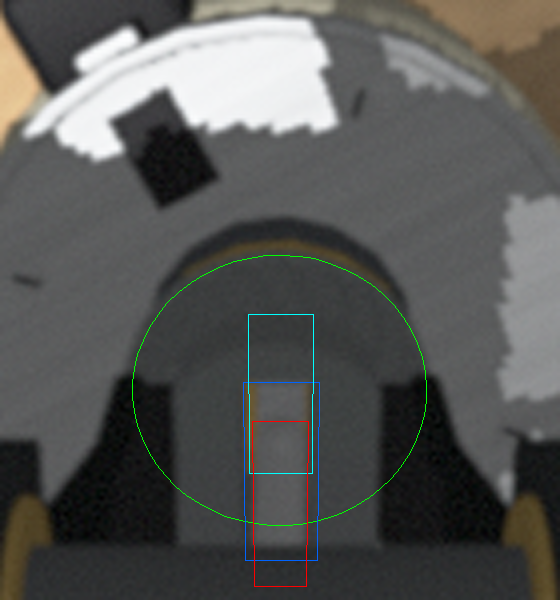

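Request:
{"method": "drive_tool", "body": {"plan": [{"rx": 0, "ry": 0, "rz": 0, "x": 0, "y": 0, "z": 0.0008, "fingers": 0.2}, {"rx": 0, "ry": 0, "rz": 0, "x": 0, "y": 0, "z": 0.0008, "fingers": 0.5}, {"rx": 0, "ry": 0, "rz": 0, "x": 0, "y": 0, "z": 0.0008, "fingers": 0.65}, {"rx": 0, "ry": 0, "rz": 0, "x": 0, "y": 0, "z": -0.02, "fingers": 0.7}, {"rx": 0, "ry": 0, "rz": 0, "x": 0, "y": 0, "z": -0.06, "fingers": 0.75}, {"rx": 0, "ry": 0, "rz": 0, "x": 0.02, "y": 0, "z": -0.09, "fingers": 0.8}, {"rx": 0, "ry": 0, "rz": 0, "x": 0.03, "y": 0, "z": -0.09, "fingers": 0.8}]}}

```text
time: 13.38
ee_pos: [0.6246, 0.1137, 0.2626]
eef_rot: [0.178, 0.984, 0.002, 0.003]
ft_force: [0.7, 0.6, 0.6]
width: 0.0686
```

```bash
python3 - <<'E'
from h import *
goto(.4394,.0928,.185,116.2)
c=cam("wrist","wrist13"); np.savez("w13.npz",**{k:np.array(v) for k,v in c.items()})
m=np.zeros((384,512),bool); m[140:250,200:320]=1
P=mpts(c,m)
def an(P,lo,hi):
    P=P[(P[:,2]>lo)&(P[:,2]<hi)]; q=(P[:,:2]*1000).astype(np.float32)
    if len(q)<5: print(len(q)); return
    rc=cv2.minAreaRect(q); print(len(P),P.mean(0).round(4),np.median(P[:,2]).round(4),rc)
an(P,.103,.1125); an(P,.1135,.122); an(P,.082,.094)
b=(.652,.1026)
overlay(c,"w13o",(180,120,340,260),4,[],[(*b,.108,.027,.010,-20.5,(255,100,0)),(*b,.108,.037,.028,-20.5,(255,100,0)),(*b,.117,.024,.007,-20.5,(0,0,255))])
c=cam("scene"); crop(c,"s13crop",240,150,330,240,6)
E
```

```text
t 13.38 pos [0.6246 0.1137 0.2626] az 69.5 w 0.0686 F [0.68 0.65 0.57]
shift [ 0.1665 -0.0848  0.0765] turn [ 0.0003  0.001  -0.1297]
882 [0.6497 0.1027 0.1078] 0.1079 ((651.5689697265625, 102.1651840209961), (28.04233741760254, 37.63582229614258), 68.77448272705078)
198 [0.6519 0.1024 0.1163] 0.1163 ((652.6344604492188, 102.16726684570312), (5.96109676361084, 23.628271102905273), 69.25569915771484)
723 [0.6419 0.1058 0.088 ] 0.0879 ((648.1820068359375, 103.24254608154297), (47.135311126708984, 40.933963775634766), 70.12140655517578)
```

View pics/w13o.png

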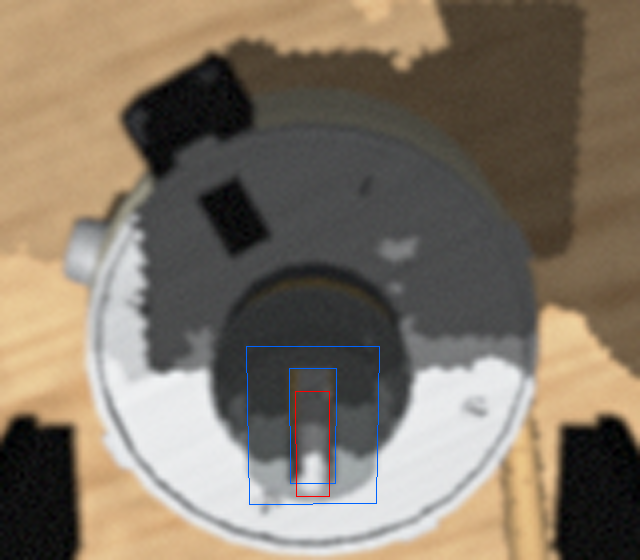

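View pics/s13crop.png

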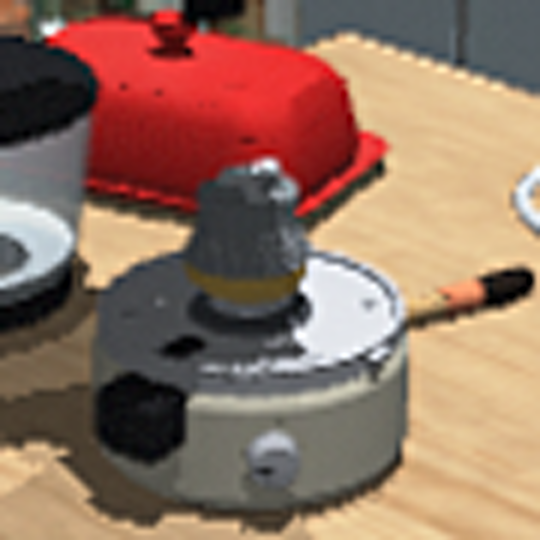

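Request:
{"method": "drive_tool", "body": {"plan": [{"rx": 0, "ry": 0, "rz": -0.025, "x": 0.045, "y": -0.022, "z": 0.0, "fingers": 0.8}, {"rx": 0, "ry": 0, "rz": -0.05, "x": 0.09, "y": -0.045, "z": 0.015, "fingers": 0.8}, {"rx": 0, "ry": 0, "rz": -0.075, "x": 0.13, "y": -0.065, "z": 0.035, "fingers": 0.8}, {"rx": 0, "ry": 0, "rz": -0.1, "x": 0.1665, "y": -0.0848, "z": 0.06, "fingers": 0.8}, {"rx": 0, "ry": 0, "rz": -0.13, "x": 0.1665, "y": -0.0848, "z": 0.07, "fingers": 0.7}, {"rx": 0, "ry": 0, "rz": -0.13, "x": 0.1665, "y": -0.0848, "z": 0.07, "fingers": 0.7}, {"rx": 0, "ry": 0, "rz": -0.13, "x": 0.1665, "y": -0.0848, "z": 0.07, "fingers": 0.7}, {"rx": 0, "ry": 0, "rz": -0.13, "x": 0.1665, "y": -0.0848, "z": 0.07, "fingers": 0.7}]}}

```text
time: 14.48
ee_pos: [0.4388, 0.0922, 0.1886]
eef_rot: [-0.226, 0.974, -0.0, 0.0]
ft_force: [0.1, -0.8, 0.6]
width: 0.0609
```

```bash
python3 - <<'E'
from h import *
goto(.4394,.0928,.074,116.2)
c=cam("wrist"); np.savez("w14.npz",**{k:np.array(v) for k,v in c.items()})
print(np.round(monitor.read_state()["joint_positions"],2))
q=proj(c,[.4394,.0928,.022])[0].astype(int); print(q)
m=np.zeros((384,512),bool); m[q[1]-45:q[1]+45,q[0]-45:q[0]+45]=1
P=mpts(c,m)
def an(P,lo,hi):
    P=P[(P[:,2]>lo)&(P[:,2]<hi)]; q=(P[:,:2]*1000).astype(np.float32)
    rc=cv2.minAreaRect(q);ec=cv2.minEnclosingCircle(q); print(len(P),P.mean(0).round(4),rc,ec)
an(P,.019,.035);an(P,.0205,.035); an(P,.008,.035)
b=(.4394,.0928)
overlay(c,"w14o",(q[0]-70,q[1]-60,q[0]+70,q[1]+60),5,[(*b,.0,.0205,(0,255,0)),(*b,.022,.0205,(0,255,0)),(*b,.022,.015,(0,255,0))],[(*b,.0,.027,.010,26.2,(0,0,255)),(*b,.022,.041,.036,26.2,(0,0,255))])
goto(.4394,.0928,.074,116.2)
E
```

```text
t 14.47 pos [0.4388 0.0922 0.1886] az 116.14 w 0.0609 F [ 0.1  -0.83  0.57]
shift [-0.0007  0.0003  0.1146] turn [-0.      0.0001 -0.0002]
[-0.52  0.03  0.22  2.05 -0.01  1.07  1.73]
[260 191]
775 [0.4385 0.092  0.0218] ((439.60333251953125, 92.330078125), (41.10153579711914, 35.92204666137695), 27.23000717163086) ((439.44451904296875, 91.98416137695312), 20.851917266845703)
708 [0.4389 0.0922 0.022 ] ((439.73687744140625, 92.38569641113281), (40.81324768066406, 35.897544860839844), 27.253210067749023) ((439.5892639160156, 92.19519805908203), 20.625539779663086)
1105 [0.4386 0.092  0.0192] ((439.35260009765625, 92.20105743408203), (41.665470123291016, 35.92204666137695), 27.23000717163086) ((439.39825439453125, 92.03033447265625), 20.871267318725586)
t 14.53 pos [0.4387 0.0922 0.1885] az 116.17 w 0.0612 F [-0.31  0.06 -0.28]
shift [-0.0008  0.0002  0.1145] turn [-0.      0.0001 -0.0001]
```

View pics/w14o.png

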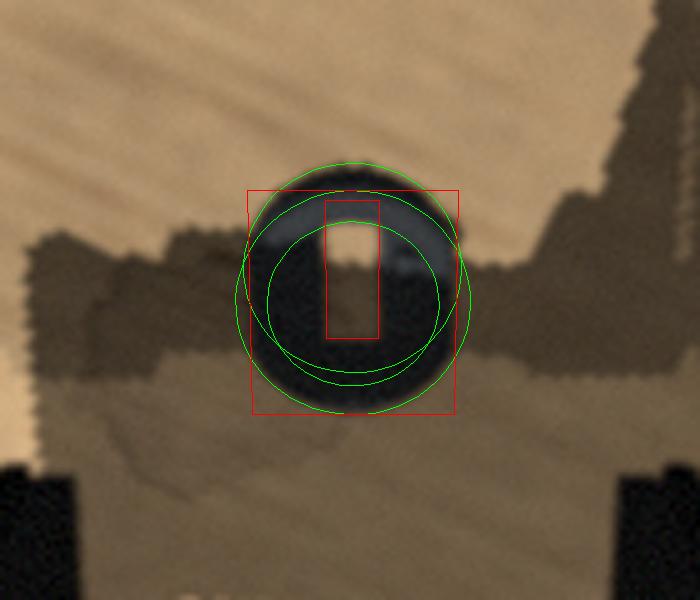

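Request:
{"method": "drive_tool", "body": {"plan": [{"rx": 0, "ry": 0, "rz": -0.0025, "x": -0.0008, "y": -0.0003, "z": 0.055, "fingers": 0.65}, {"rx": 0, "ry": 0, "rz": -0.0025, "x": -0.0008, "y": -0.0003, "z": 0.1, "fingers": 0.6}, {"rx": 0, "ry": 0, "rz": -0.0025, "x": -0.0008, "y": -0.0003, "z": 0.115, "fingers": 0.55}, {"rx": 0, "ry": 0, "rz": -0.0025, "x": -0.0008, "y": -0.0003, "z": 0.115, "fingers": 0.5}, {"rx": 0, "ry": 0, "rz": -0.0025, "x": -0.0008, "y": -0.0003, "z": 0.115, "fingers": 0.3}, {"rx": 0, "ry": 0, "rz": -0.0025, "x": -0.0008, "y": -0.0003, "z": 0.115, "fingers": 0.3}, {"rx": 0, "ry": 0, "rz": -0.0025, "x": -0.0008, "y": -0.0003, "z": 0.115, "fingers": 0.3}], "squeeze": 40}}

```text
time: 15.4
ee_pos: [0.4402, 0.0927, 0.0748]
eef_rot: [-0.235, 0.972, 0.0, 0.001]
ft_force: [-1.2, -0.2, 8.7]
width: 0.0355
```

```bash
python3 - <<'E'
from h import *
goto(.652,.1024,.21,69.25)
E
```

```text
t 15.4 pos [0.4402 0.0927 0.0748] az 117.19 w 0.0355 F [-1.16 -0.16  8.73]
shift [-0.1932 -0.0881 -0.1346] turn [0.0002 0.0005 0.1332]
```

Request:
{"method": "drive_tool", "body": {"plan": [{"rx": 0, "ry": 0, "rz": 0, "x": 0, "y": 0, "z": -0.05, "fingers": 0.3}, {"rx": 0, "ry": 0, "rz": 0.02, "x": -0.02, "y": -0.01, "z": -0.1, "fingers": 0.3}, {"rx": 0, "ry": 0, "rz": 0.045, "x": -0.065, "y": -0.03, "z": -0.137, "fingers": 0.3}, {"rx": 0, "ry": 0, "rz": 0.07, "x": -0.115, "y": -0.053, "z": -0.137, "fingers": 0.3}, {"rx": 0, "ry": 0, "rz": 0.095, "x": -0.16, "y": -0.073, "z": -0.137, "fingers": 0.3}, {"rx": 0, "ry": 0, "rz": 0.12, "x": -0.193, "y": -0.088, "z": -0.137, "fingers": 0.3}, {"rx": 0, "ry": 0, "rz": 0.1332, "x": -0.193, "y": -0.088, "z": -0.137, "fingers": 0.3}, {"rx": 0, "ry": 0, "rz": 0.1332, "x": -0.193, "y": -0.088, "z": -0.137, "fingers": 0.3}, {"rx": 0, "ry": 0, "rz": 0.1332, "x": -0.193, "y": -0.088, "z": -0.137, "fingers": 0.3}]}}

```text
time: 16.52
ee_pos: [0.6507, 0.1023, 0.2107]
eef_rot: [0.179, 0.984, 0.0, 0.0]
ft_force: [-0.1, -0.1, -2.1]
width: 0.0358
```

```bash
cat > ov2.py <<'E'
from h import *
import sys
off=float(sys.argv[2]) if len(sys.argv)>2 else .074
c=cam("wrist"); np.savez(sys.argv[1]+".npz",**{k:np.array(v) for k,v in c.items()})
s=monitor.read_state(); x,y,z=s["ee_pos"]; az=np.degrees(np.arctan2(*R.from_quat(s["eef_rot"]).as_matrix()[[1,0],1]))-90
b=z-off; sx,sy=.652,.1024
overlay(c,sys.argv[1],(190,130,330,280),4,[(x,y,b+.022,.0205,(0,255,0)),(x,y,b+.022,.015,(0,255,0))],[(x,y,b+.005,.027,.010,az,(255,100,0)),(x,y,b,.027,.010,az,(255,255,0)),(sx,sy,.117,.024,.007,-20.75,(0,0,255))])
goto(sx,sy,.108+off,69.25); print("T",np.round(s["torque"],2),"j",np.round(s["joint_positions"],2))
E
python3 ov2.py w15o
python3 - <<'E'
from h import *
c=dict(np.load("w15o.npz"));m=np.zeros((384,512),bool); m[200:270,215:302]=1
P=mpts(c,m);P=P[(P[:,2]>.12)&(P[:,2]<.175)];print(len(P),np.histogram(P[:,2],bins=np.arange(.120,.176,.004)))
E
```

```text
t 16.57 pos [0.6507 0.1022 0.2108] az 69.34 w 0.0352 F [ 0.55  0.36 -1.6 ]
shift [-0.0012  0.0006  0.0288] turn [0.0001 0.     0.0003]
T [ 0.04  0.05 -0.  ] j [-0.5   0.47  0.37  1.48 -0.17  1.22  1.11]
3972 (array([   0,    0,    0,    3,  195,  880,  439,  468,  347, 1309,   97,
        135,   72]), array([0.12 , 0.124, 0.128, 0.132, 0.136, 0.14 , 0.144, 0.148, 0.152,
       0.156, 0.16 , 0.164, 0.168, 0.172]))
```

View pics/w15o.png

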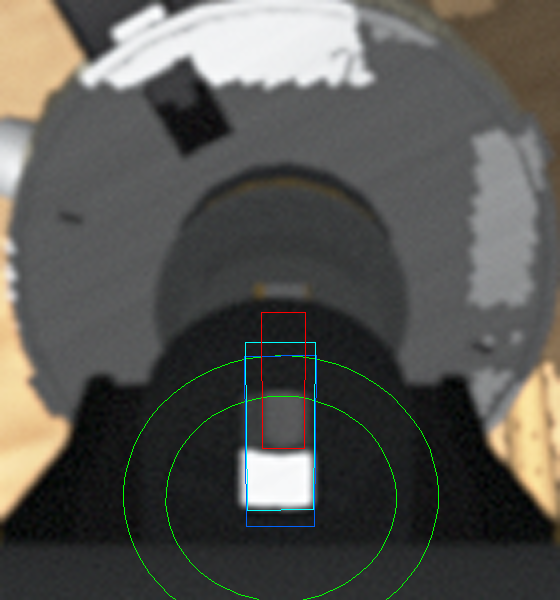

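Request:
{"method": "drive_tool", "body": {"plan": [{"rx": 0, "ry": 0, "rz": 0, "x": -0.0012, "y": 0.0011, "z": 0.008, "fingers": 0.3}, {"rx": 0, "ry": 0, "rz": 0, "x": -0.0012, "y": 0.0011, "z": 0.015, "fingers": 0.3}, {"rx": 0, "ry": 0, "rz": 0, "x": -0.0012, "y": 0.0011, "z": 0.019, "fingers": 0.3}, {"rx": 0, "ry": 0, "rz": 0, "x": -0.0012, "y": 0.0011, "z": 0.022, "fingers": 0.3}, {"rx": 0, "ry": 0, "rz": 0, "x": -0.0012, "y": 0.0011, "z": 0.022, "fingers": 0.3}]}}

```text
time: 17.2
ee_pos: [0.6524, 0.1028, 0.188]
eef_rot: [0.18, 0.984, -0.0, -0.0]
ft_force: [-1.2, -0.1, -1.0]
width: 0.0355
```

```bash
python3 ov2.py w16o
```

```text
t 17.25 pos [0.6525 0.1028 0.1882] az 69.24 w 0.0353 F [ 0.09 -0.23 -0.93]
shift [ 0.0003 -0.0006  0.0062] turn [ 0. -0. -0.]
T [ 0.01  0.   -0.01] j [-0.49  0.49  0.36  1.5  -0.18  1.18  1.11]
```

View pics/w16o.png

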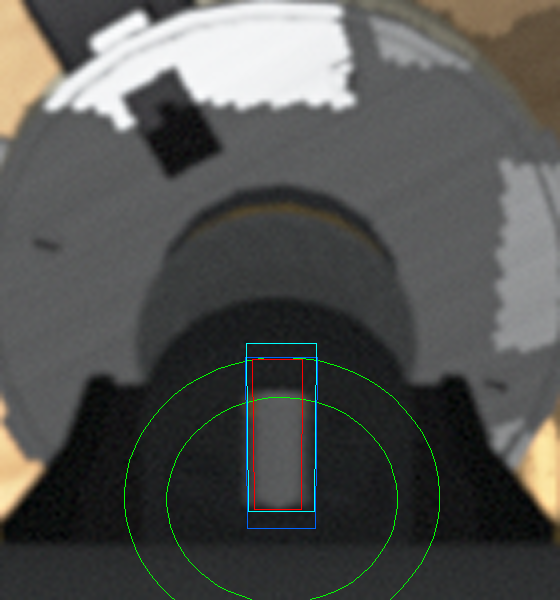

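Request:
{"method": "drive_tool", "body": {"plan": [{"rx": 0, "ry": 0, "rz": 0, "x": 0.0001, "y": -0.0001, "z": 0.004, "fingers": 0.3}, {"rx": 0, "ry": 0, "rz": 0, "x": 0.0001, "y": -0.0001, "z": 0.007, "fingers": 0.3}, {"rx": 0, "ry": 0, "rz": 0, "x": 0.0001, "y": -0.0001, "z": 0.009, "fingers": 0.3}, {"rx": 0, "ry": 0, "rz": 0, "x": 0.0001, "y": -0.0001, "z": 0.009, "fingers": 0.3}]}}

```text
time: 17.75
ee_pos: [0.6525, 0.1027, 0.1795]
eef_rot: [0.18, 0.984, 0.0, 0.0]
ft_force: [-0.8, -0.5, 3.3]
width: 0.0354
```

```bash
python3 -c "
from h import *
goto(.652,.1024,.176,69.25);print(np.round(monitor.read_state()['torque'],2))"
```

```text
t 17.75 pos [0.6525 0.1027 0.1795] az 69.24 w 0.0354 F [-0.85 -0.53  3.29]
shift [ 0.0003 -0.0005  0.0035] turn [ 0.0001  0.0001 -0.    ]
[-0.03  0.17  0.02]
```

Request:
{"method": "drive_tool", "body": {"plan": [{"rx": 0, "ry": 0, "rz": 0, "x": 0, "y": 0, "z": 0.002, "fingers": 0.3}, {"rx": 0, "ry": 0, "rz": 0, "x": 0, "y": 0, "z": 0.004, "fingers": 0.3}, {"rx": 0, "ry": 0, "rz": 0, "x": 0, "y": 0, "z": 0.0047, "fingers": 0.3}, {"rx": 0, "ry": 0, "rz": 0, "x": 0, "y": 0, "z": 0.0047, "fingers": 0.3}]}}

```text
time: 18.25
ee_pos: [0.6525, 0.1027, 0.1751]
eef_rot: [0.18, 0.984, 0.0, 0.0]
ft_force: [-2.4, -0.1, 7.9]
width: 0.036
```

```bash
python3 ov2.py w17o; python3 -c "
from h import *
goto(.652,.1024,.176,69.25);print(np.round(monitor.read_state()['torque'],2))
c=cam('scene'); crop(c,'s17crop',240,130,330,230,6)"
```

```text
t 18.3 pos [0.6525 0.1027 0.1751] az 69.24 w 0.0355 F [-2.64 -0.79  7.97]
shift [ 0.0004 -0.0005 -0.0069] turn [ 0.0001  0.0001 -0.    ]
T [-0.18  0.54 -0.02] j [-0.49  0.51  0.36  1.51 -0.19  1.16  1.11]
t 18.3 pos [0.6525 0.1027 0.1751] az 69.24 w 0.0355 F [-2.64 -0.79  7.97]
shift [ 0.0004 -0.0005 -0.0009] turn [ 0.0001  0.0001 -0.    ]
[-0.18  0.54 -0.02]
```

View pics/s17crop.png

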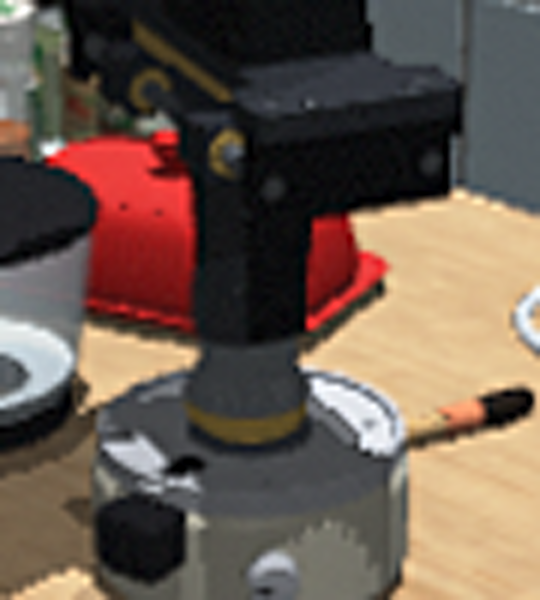

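View pics/w17o.png

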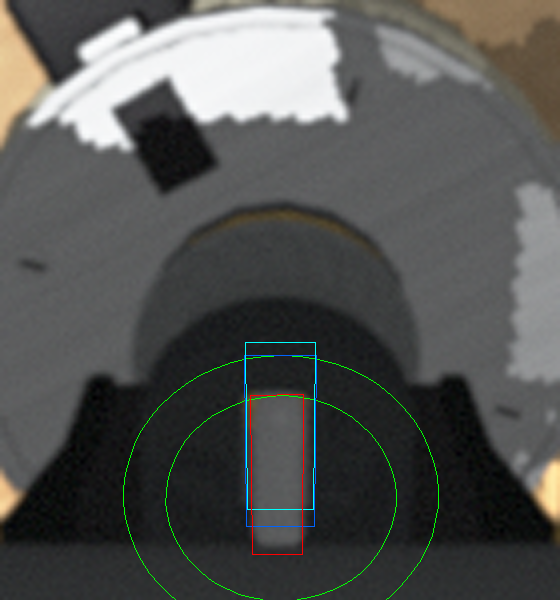

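Request:
{"method": "drive_tool", "body": {"plan": [{"rx": 0, "ry": 0, "rz": 0.01, "x": 0, "y": 0, "z": 0.0002, "fingers": 0.3}, {"rx": 0, "ry": 0, "rz": 0.025, "x": 0, "y": 0, "z": 0.0003, "fingers": 0.3}, {"rx": 0, "ry": 0, "rz": 0.04, "x": 0, "y": 0, "z": 0.0003, "fingers": 0.3}, {"rx": 0, "ry": 0, "rz": 0.055, "x": 0, "y": 0, "z": 0.0003, "fingers": 0.3}, {"rx": 0, "ry": 0, "rz": 0.07, "x": 0, "y": 0, "z": 0.0003, "fingers": 0.3}, {"rx": 0, "ry": 0, "rz": 0.07, "x": 0, "y": 0, "z": 0.0003, "fingers": 0.3}]}}

```text
time: 19.1
ee_pos: [0.6531, 0.1028, 0.1751]
eef_rot: [0.391, 0.92, 0.001, 0.001]
ft_force: [0.1, 0.1, 7.1]
width: 0.0356
```

```bash
python3 ov2.py w18o
```

```text
t 19.15 pos [0.6531 0.1028 0.1752] az 44.02 w 0.0356 F [ 0.15 -0.59  7.  ]
shift [ 0.0004 -0.001  -0.0068] turn [ 0.0002  0.0003 -0.0701]
T [-0.04  0.03 -0.02] j [-0.55  0.52  0.45  1.52 -0.23  1.16  0.71]
```

View pics/w18o.png

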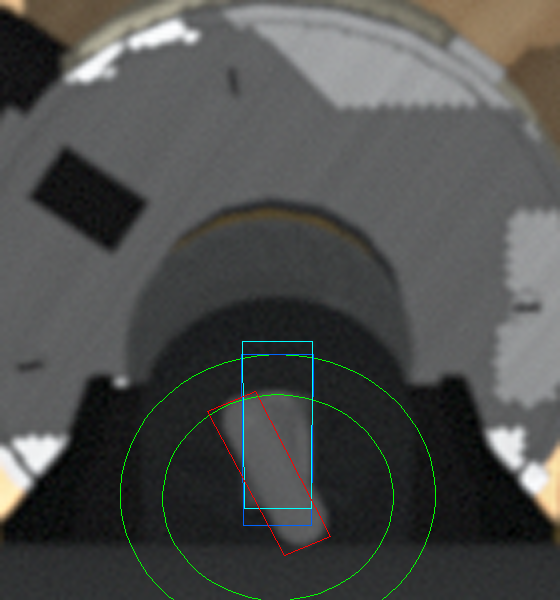

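Request:
{"method": "drive_tool", "body": {"plan": [{"rx": 0, "ry": 0, "rz": 0.015, "x": 0, "y": 0, "z": 0, "fingers": 0.3}, {"rx": 0, "ry": 0, "rz": 0.03, "x": 0, "y": 0, "z": 0, "fingers": 0.3}, {"rx": 0, "ry": 0, "rz": 0.045, "x": 0, "y": 0, "z": 0, "fingers": 0.3}, {"rx": 0, "ry": 0, "rz": 0.06, "x": 0, "y": 0, "z": 0, "fingers": 0.3}, {"rx": 0, "ry": 0, "rz": 0.075, "x": 0, "y": 0, "z": 0, "fingers": 0.3}, {"rx": 0, "ry": 0, "rz": 0.09, "x": 0, "y": 0, "z": 0, "fingers": 0.3}, {"rx": 0, "ry": 0, "rz": 0.105, "x": 0, "y": 0, "z": 0, "fingers": 0.3}, {"rx": 0, "ry": 0, "rz": 0.12, "x": 0, "y": 0, "z": 0, "fingers": 0.3}, {"rx": 0, "ry": 0, "rz": 0.13, "x": 0, "y": 0, "z": 0, "fingers": 0.3}, {"rx": 0, "ry": 0, "rz": 0.13, "x": 0, "y": 0, "z": 0, "fingers": 0.3}]}}

```text
time: 20.4
ee_pos: [0.653, 0.1028, 0.1751]
eef_rot: [0.724, 0.69, 0.001, 0.001]
ft_force: [-0.3, 0.2, 7.4]
width: 0.0355
```

```bash
python3 ov2.py w19o
```

```text
t 20.45 pos [0.653  0.1028 0.1751] az -2.77 w 0.0356 F [0.23 0.71 6.34]
shift [-0.0004 -0.001  -0.0069] turn [ 3.000e-04  1.000e-04 -2.001e-01]
T [-0.12  0.09 -0.03] j [-0.66  0.55  0.61  1.52 -0.33  1.17 -0.04]
```

View pics/w19o.png

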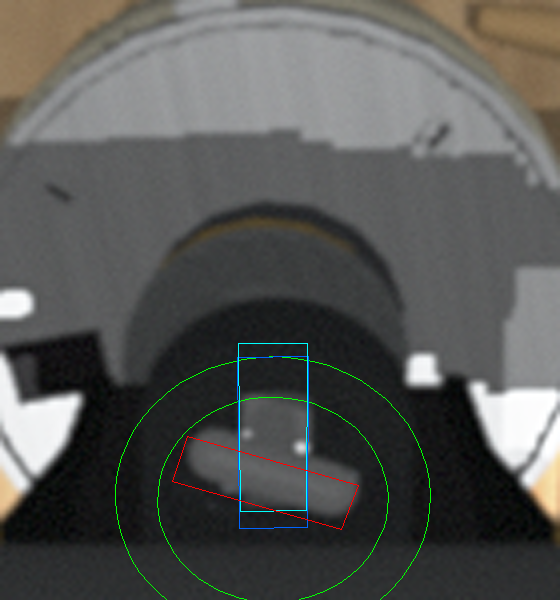

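Request:
{"method": "drive_tool", "body": {"plan": [{"rx": 0, "ry": 0, "rz": 0.008, "x": 0, "y": 0, "z": 0, "fingers": 0.3}, {"rx": 0, "ry": 0, "rz": 0.014, "x": 0, "y": 0, "z": 0, "fingers": 0.3}, {"rx": 0, "ry": 0, "rz": 0.019, "x": 0, "y": 0, "z": 0, "fingers": 0.3}, {"rx": 0, "ry": 0, "rz": 0.019, "x": 0, "y": 0, "z": 0, "fingers": 0.3}]}}

```text
time: 20.95
ee_pos: [0.653, 0.1027, 0.1751]
eef_rot: [0.764, 0.645, 0.001, 0.001]
ft_force: [-0.2, -1.3, 6.7]
width: 0.0359
```

```bash
python3 ov2.py w20o
```

```text
t 21.0 pos [0.653  0.1028 0.1751] az -9.6 w 0.0356 F [-0.57  0.23  6.07]
shift [-0.0005 -0.0009 -0.0069] turn [ 3.00e-04  1.00e-04 -2.19e-01]
T [-0.14  0.13  0.02] j [-0.68  0.56  0.63  1.53 -0.35  1.17 -0.15]
```

Request:
{"method": "drive_tool", "body": {"plan": [{"rx": 0, "ry": 0, "rz": 0.004, "x": 0, "y": 0, "z": 0, "fingers": 0.3}, {"rx": 0, "ry": 0, "rz": 0.007, "x": 0, "y": 0, "z": 0, "fingers": 0.3}, {"rx": 0, "ry": 0, "rz": 0.007, "x": 0, "y": 0, "z": 0, "fingers": 0.3}]}}

```text
time: 21.38
ee_pos: [0.653, 0.1026, 0.1751]
eef_rot: [0.778, 0.628, 0.001, 0.001]
ft_force: [-0.4, -0.6, 7.0]
width: 0.0357
```

```bash
python3 ov2.py w21o
```

```text
t 21.43 pos [0.653  0.1026 0.1751] az -12.12 w 0.0357 F [ 0.15 -0.9   7.27]
shift [-0.0004 -0.0009 -0.0069] turn [ 3.00e-04  1.00e-04 -2.26e-01]
T [-0.23  0.08 -0.03] j [-0.69  0.56  0.64  1.53 -0.35  1.17 -0.19]
```

View pics/w21o.png

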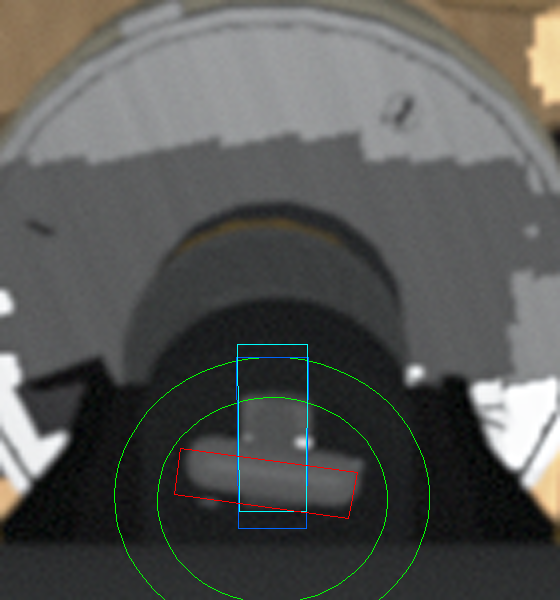

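Request:
{"method": "drive_tool", "body": {"plan": [{"rx": 0, "ry": 0, "rz": 0.004, "x": 0, "y": 0, "z": 0, "fingers": 0.3}, {"rx": 0, "ry": 0, "rz": 0.004, "x": 0, "y": 0, "z": 0, "fingers": 0.3}]}}

```text
time: 21.68
ee_pos: [0.653, 0.1025, 0.175]
eef_rot: [0.786, 0.618, 0.001, 0.001]
ft_force: [-0.3, -1.1, 6.9]
width: 0.0357
```

```bash
python3 ov2.py w22o
```

```text
t 21.73 pos [0.6529 0.1025 0.175 ] az -13.57 w 0.0357 F [-0.23 -0.8   7.  ]
shift [-0.0003 -0.0009 -0.007 ] turn [ 3.000e-04  1.000e-04 -2.301e-01]
T [-0.29  0.14 -0.  ] j [-0.69  0.56  0.65  1.53 -0.36  1.17 -0.21]
```

Request:
{"method": "drive_tool", "body": {"plan": [{"rx": 0, "ry": 0, "rz": 0.004, "x": 0, "y": 0, "z": 0, "fingers": 0.3}, {"rx": 0, "ry": 0, "rz": 0.006, "x": 0, "y": 0, "z": 0, "fingers": 0.3}, {"rx": 0, "ry": 0, "rz": 0.006, "x": 0, "y": 0, "z": 0, "fingers": 0.3}]}}

```text
time: 22.1
ee_pos: [0.6529, 0.1023, 0.175]
eef_rot: [0.797, 0.604, 0.001, 0.001]
ft_force: [-0.8, -1.5, 7.4]
width: 0.036
```

```bash
python3 ov2.py w23o
```

```text
t 22.15 pos [0.6529 0.1023 0.175 ] az -15.73 w 0.0358 F [-0.15 -1.18  6.34]
shift [-0.0002 -0.0009 -0.007 ] turn [ 2.000e-04  1.000e-04 -2.361e-01]
T [-0.44  0.17  0.05] j [-0.7   0.56  0.66  1.53 -0.36  1.17 -0.25]
```

View pics/w23o.png

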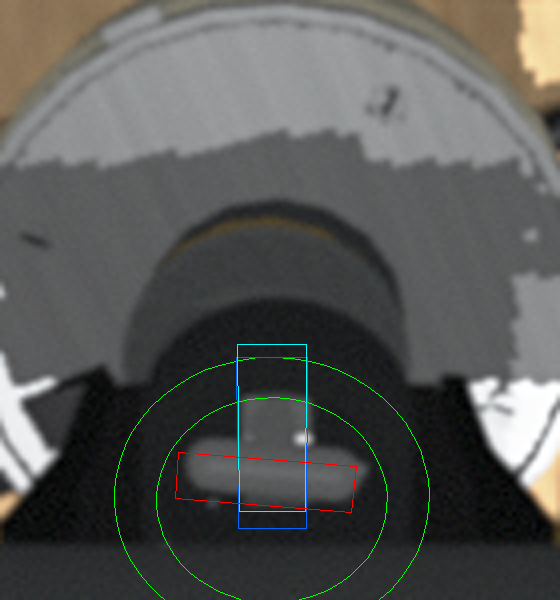

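```bash
python3 - <<'E'
from h import *
for n in ("w17o","w18o","w19o","w21o","w23o"):
    c=dict(np.load(n+".npz"));m=np.zeros((384,512),bool); m[225:268,225:290]=1
    P=mpts(c,m); P=P[(P[:,2]>.1125)&(P[:,2]<.1205)]
    q=(P[:,:2]*1000).astype(np.float32)
    d=P[:,:2]-P[:,:2].mean(0); w,V=np.linalg.eigh(d.T@d); a=np.degrees(np.arctan2(V[1,1],V[0,1])); a=(a+90)%180-90
    print(n,len(q),cv2.minAreaRect(q),"pca",a.round(1))
E
```

```text
w17o 813 ((650.5783081054688, 101.82328796386719), (34.3609619140625, 27.53510284423828), 68.57750701904297) pca 75.7
w18o 839 ((651.2293090820312, 102.98905181884766), (34.22413635253906, 26.92694664001465), 43.416404724121094) pca 32.6
w19o 867 ((652.6841430664062, 104.75700378417969), (27.694026947021484, 34.49104309082031), 86.96842193603516) pca -6.1
w21o 856 ((653.2540893554688, 104.72771453857422), (27.6440486907959, 34.46945571899414), 78.45657348632812) pca -14.0
w23o 846 ((653.2263793945312, 104.35456848144531), (27.88325309753418, 34.472496032714844), 74.38641357421875) pca -16.2
```

```bash
python3 - <<'E'
from h import *
for n in ("w17o","w18o","w19o","w20o","w21o","w22o","w23o"):
    c=dict(np.load(n+".npz"));m=np.zeros((384,512),bool); m[225:268,225:290]=1
    P=mpts(c,m); P=P[(P[:,2]>.1145)&(P[:,2]<.1195)&(np.hypot(P[:,0]-.652,P[:,1]-.1025)<.0128)]
    q=(P[:,:2]*1000).astype(np.float32)
    d=P[:,:2]-P[:,:2].mean(0); w,V=np.linalg.eigh(d.T@d); a=np.degrees(np.arctan2(V[1,1],V[0,1])); a=(a+90)%180-90
    print(n,len(q),np.round(cv2.minAreaRect(q)[1],1),round(cv2.minAreaRect(q)[2],1),"pca",a.round(1),P.mean(0).round(4))
E
```

```text
w17o 434 [11.3 21.9] 68.8 pca -21.7 [0.6517 0.1026 0.1164]
w18o 452 [20.  18.5] 16.8 pca -21.0 [0.6522 0.1029 0.1164]
w19o 453 [10.9 22.6] 85.3 pca -21.1 [0.6529 0.1032 0.1163]
w20o 446 [ 7.4 22.9] 70.2 pca -21.0 [0.6529 0.1032 0.1163]
w21o 455 [ 9.9 23.4] 80.2 pca -21.1 [0.6531 0.1032 0.1163]
w22o 453 [ 8.  23.6] 72.9 pca -20.9 [0.6531 0.1032 0.1163]
w23o 448 [ 7.1 23.6] 69.2 pca -21.2 [0.6531 0.1032 0.1164]
```

Request:
{"method": "drive_tool", "body": {"plan": [{"rx": 0, "ry": 0, "rz": 0.004, "x": 0, "y": 0, "z": 0, "fingers": 0.3}, {"rx": 0, "ry": 0, "rz": 0.008, "x": 0, "y": 0, "z": 0, "fingers": 0.3}, {"rx": 0, "ry": 0, "rz": 0.008, "x": 0, "y": 0, "z": 0, "fingers": 0.3}]}}

```text
time: 22.52
ee_pos: [0.6528, 0.1021, 0.1749]
eef_rot: [0.812, 0.583, 0.0, 0.001]
ft_force: [-2.3, -1.5, 7.1]
width: 0.0363
```

```bash
python3 ov2.py w24o; python3 - <<'E'
from h import *
for n in ("w24o",):
    c=dict(np.load(n+".npz"));m=np.zeros((384,512),bool); m[225:268,225:290]=1
    P=mpts(c,m); P=P[(P[:,2]>.1145)&(P[:,2]<.1195)&(np.hypot(P[:,0]-.652,P[:,1]-.1025)<.0128)]
    d=P[:,:2]-P[:,:2].mean(0); w,V=np.linalg.eigh(d.T@d); a=np.degrees(np.arctan2(V[1,1],V[0,1])); a=(a+90)%180-90
    print(n,len(P),"pca",a.round(1),P.mean(0).round(4))
E
```

```text
t 22.57 pos [0.6528 0.1021 0.1749] az -18.62 w 0.0356 F [-1.05 -2.55  6.95]
shift [-0.     -0.0008 -0.0071] turn [ 2.000e-04  2.000e-04 -2.441e-01]
T [-0.45  0.23  0.06] j [-0.7   0.57  0.67  1.53 -0.37  1.18 -0.29]
w24o 451 pca -21.0 [0.6531 0.1032 0.1163]
```

View pics/w24o.png

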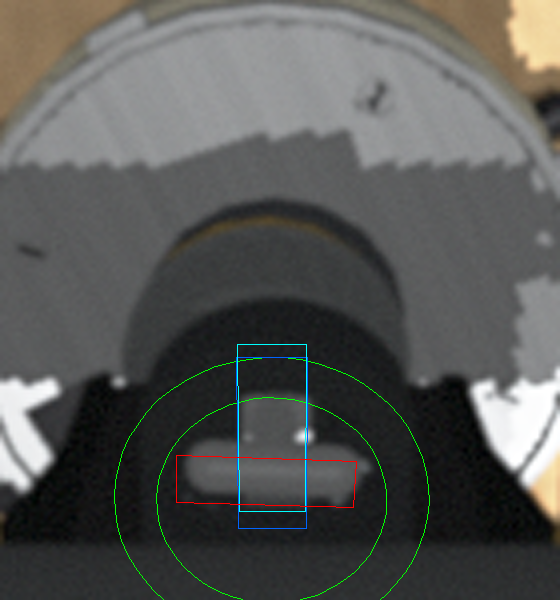

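Request:
{"method": "drive_tool", "body": {"plan": [{"rx": 0, "ry": 0, "rz": 0, "x": 0, "y": 0, "z": -0.001, "fingers": 0.3}, {"rx": 0, "ry": 0, "rz": 0, "x": 0, "y": 0, "z": -0.002, "fingers": 0.3}, {"rx": 0, "ry": 0, "rz": 0, "x": 0, "y": 0, "z": -0.0028, "fingers": 0.3}, {"rx": 0, "ry": 0, "rz": 0, "x": 0, "y": 0, "z": -0.0028, "fingers": 0.3}]}}

```text
time: 23.08
ee_pos: [0.6525, 0.1023, 0.1772]
eef_rot: [0.812, 0.583, -0.0, 0.0]
ft_force: [2.1, -2.5, 3.1]
width: 0.0357
```

```bash
python3 ov2.py w25o
```

```text
t 23.12 pos [0.6524 0.1023 0.1772] az -18.62 w 0.0357 F [ 0.65 -4.33  2.68]
shift [-0.0001 -0.0004 -0.0048] turn [ 0.000e+00  1.000e-04 -2.441e-01]
T [-1.03 -0.36  0.17] j [-0.7   0.56  0.67  1.52 -0.36  1.18 -0.3 ]
```

Request:
{"method": "drive_tool", "body": {"plan": [{"rx": 0, "ry": 0, "rz": 0, "x": 0, "y": 0, "z": 0, "fingers": 0.45}, {"rx": 0, "ry": 0, "rz": 0, "x": 0, "y": 0, "z": 0, "fingers": 0.6}, {"rx": 0, "ry": 0, "rz": 0, "x": 0, "y": 0, "z": 0, "fingers": 0.7}, {"rx": 0, "ry": 0, "rz": 0, "x": 0, "y": 0, "z": 0, "fingers": 0.7}]}}

```text
time: 23.62
ee_pos: [0.6522, 0.103, 0.1769]
eef_rot: [0.812, 0.584, -0.0, -0.0]
ft_force: [0.1, 0.0, 0.0]
width: 0.0584
```

```bash
python3 ov2.py w26o .0735
```

```text
t 23.68 pos [0.6522 0.1029 0.1769] az -18.59 w 0.0593 F [0.21 0.58 0.02]
shift [-0.0006 -0.0001 -0.0046] turn [-0.00e+00 -1.00e-04 -2.44e-01]
T [-0.13  0.06  0.03] j [-0.7   0.56  0.67  1.52 -0.37  1.18 -0.3 ]
```

View pics/w26o.png

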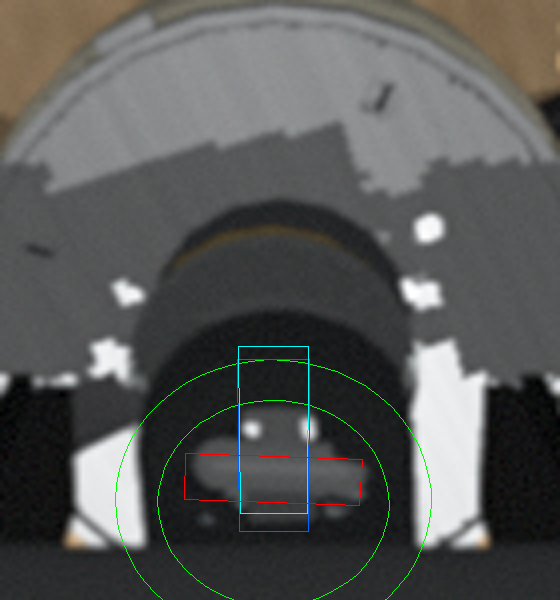

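Request:
{"method": "drive_tool", "body": {"plan": [{"rx": 0, "ry": 0, "rz": 0, "x": 0, "y": 0, "z": 0, "fingers": 0.8}, {"rx": 0, "ry": 0, "rz": 0, "x": 0, "y": 0, "z": -0.02, "fingers": 0.85}, {"rx": 0, "ry": 0, "rz": 0, "x": 0, "y": 0, "z": -0.06, "fingers": 0.9}, {"rx": 0, "ry": 0, "rz": 0, "x": 0.02, "y": 0, "z": -0.1, "fingers": 0.9}, {"rx": 0, "ry": 0, "rz": 0, "x": 0.03, "y": 0, "z": -0.1, "fingers": 0.9}, {"rx": 0, "ry": 0, "rz": 0, "x": 0.03, "y": 0, "z": -0.1, "fingers": 0.9}]}}

```text
time: 24.42
ee_pos: [0.6619, 0.132, 0.2773]
eef_rot: [0.812, 0.584, 0.0, -0.0]
ft_force: [0.2, 1.0, -0.1]
width: 0.0787
```

```bash
python3 - <<'E'
from h import *
goto(.652,.1026,.25)
c=cam("wrist"); np.savez("w27.npz",**{k:np.array(v) for k,v in c.items()})
crop(c,"w27",190,130,330,270,5)
m=np.zeros((384,512),bool); m[140:260,190:330]=1
P=mpts(c,m); rr=np.hypot(P[:,0]-.652,P[:,1]-.1026)
P=P[(P[:,2]>.07)&(rr<.027)]
print(np.histogram(P[:,2],bins=np.arange(.07,.135,.003)))
T=P[P[:,2]>.1225]; q=(T[:,:2]*1000).astype(np.float32); print("nut top",len(q),np.median(T[:,2]),cv2.minAreaRect(q))
H=P[(P[:,2]>.1135)&(P[:,2]<.1195)&(np.hypot(P[:,0]-.652,P[:,1]-.1026)<.0125)]; d=H[:,:2]-H[:,:2].mean(0); w,V=np.linalg.eigh(d.T@d); print("head",len(H),H.mean(0),np.degrees(np.arctan2(V[1,1],V[0,1])))
c=cam("scene"); np.savez("s27.npz",**{k:np.array(v) for k,v in c.items()}); crop(c,"s27",240,130,330,230,6)
E
```

```text
t 24.43 pos [0.6619 0.132  0.2773] az -18.52 w 0.0787 F [ 0.15  0.96 -0.09]
shift [-0.031   0.      0.0273] turn [ 0.     -0.0001  0.    ]
(array([  3,  21,   2, 150, 144, 131, 117,  61,   7,  20,   5,  86,  67,
       224, 147, 286, 137, 117, 375, 406,   0]), array([0.07 , 0.073, 0.076, 0.079, 0.082, 0.085, 0.088, 0.091, 0.094,
       0.097, 0.1  , 0.103, 0.106, 0.109, 0.112, 0.115, 0.118, 0.121,
       0.124, 0.127, 0.13 , 0.133]))
nut top 849 0.12694444795644044 ((652.5719604492188, 102.87061309814453), (41.66104507446289, 35.98170852661133), 74.88982391357422)
head 231 [0.65199456 0.10351445 0.11644894] 170.81648390391533
```

View pics/w27.png

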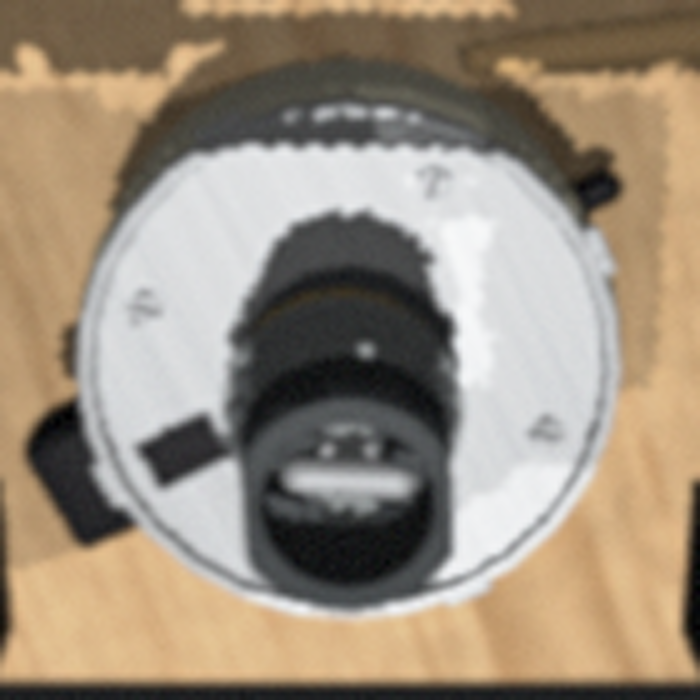

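View pics/s27.png

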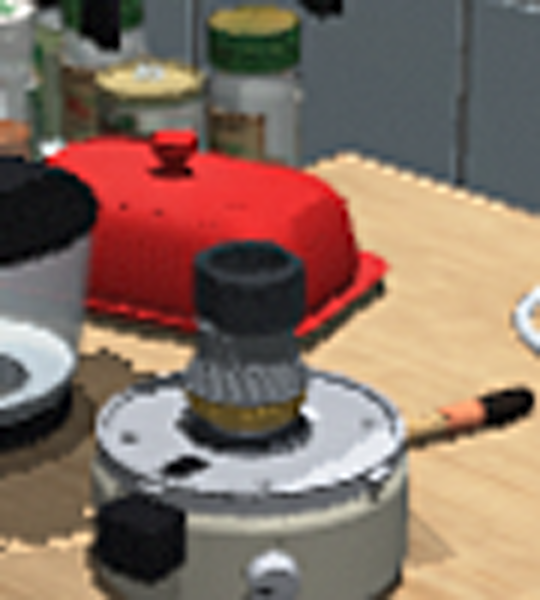

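```bash
python3 - <<'E'
from h import *
c=cam("scene","scene28")
for l in ("hopper","spoon","brush"):
    print(l,[(np.round(d["centre"],3).tolist(),round(d["confidence"],2)) for d in nets.find_in(l,"scene")[:2]])
a=dict(np.load("scene1.npz"))
for n,p in (("brown",[.5637,-.0397,.0152]),("orange",[.3919,-.1275,.0127])):
    u,v=proj(c,p)[0].astype(int); print(n,np.abs(c["color"][v-15:v+15,u-15:u+15].astype(int)-a["color"][v-15:v+15,u-15:u+15]).mean())
P=mpts(c,np.pad(np.ones((60,60),bool),((150,174),(250,202)))); P=P[(np.hypot(P[:,0]-.650,P[:,1]-.1026)<.024)&(P[:,2]>.1)]
print("nut top scene",np.percentile(P[:,2],[50,90,95,99]).round(4))
print(monitor.read_state()["time"]); print(workorder.close_job())
E
```

```text
hopper [([0.634, 0.261, 0.07], 0.7), ([0.621, 0.077, 0.047], 0.42)]
spoon [([0.571, -0.128, 0.005], 0.58)]
brush [([0.799, 0.12, 0.01], 0.42)]
brown 0.9774074074074074
orange 0.95
nut top scene [0.1186 0.1261 0.1268 0.1276]
24.725
the job is handed in; nothing more can be done
None
```

View pics/scene28.png

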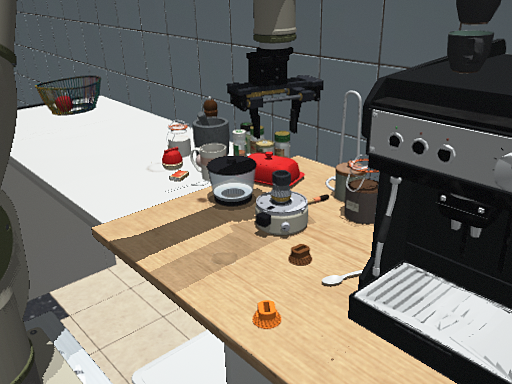

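The grinder is back together and handed in at about 24.7 s. I fitted the washer, the grey cone burr and then the lock nut over the shaft. I pressed the nut down about 6 mm, at roughly 9 N, turned it clockwise and let go.

**Last checks:**
- **Lock height:** the nut's top measures 127 mm with the gripper clear, in both the wrist and scene pictures. That matches the seat being held down 3 mm; unlocked, it would be at 130 mm.
- **Nut angle:** the nut sits about 84° (1.47 rad) round from the shaft head. The shaft stayed at about -21° in every check while I turned the nut.
- **Surroundings:** hopper, brush and spoon were found within about 3 mm of where they started. The brown and orange look-alikes show no change in the picture.

**Less clear:**
- **Stop felt weakly:** the nut's stop showed as a growing sideways push of about 2.5 to 4 N, with only up to 0.17 N m of twist. The gripper went to about 88°, and the nut sprang back about 3° when I let go.
- **Bad reading:** one shaft-angle reading after I let go came out at -9°. I think the nut's inner wall got into the measurement, and I didn't use it.

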